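# Tap a mini keg behind the bar

### The job

Tap the mini keg that leans in its wooden cradle: take the short mallet by its handle and drive the sprung piercing pin on the keg's head fully home with the mallet's face, striking squarely along the pin, then stand the mallet upright on the cork mat, and last pull the thick round stop knob straight out to its stop. Do not touch the pin with the robot itself or touch the pressure gauge, do not drop the mallet, and leave the other things on the bar standing where they are.

Things in the scene. Friction and masses are not known exactly. Their poses are not given: they have to be found in the camera images.
- keg: fixed aluminium mini keg, 148 mm across, 180 mm long, leaning in a wooden cradle, axis 35 degrees from vertical, its round head facing up and to -x here. Origin: on the counter under the cradle, z up; centre of the head 48 mm to -x, 194 mm up. Its rim is 10 mm high. On the head the pin (at +y) and the knob (at -y) are 72 mm apart on a level line, the gauge above them
- pin_head: steel head of the sprung piercing pin, disc 18 mm across and 6 mm thick. Origin: centre of its flat top, the face to be struck; z points outwards along the pin, 35 degrees from vertical. When up it stands 34 mm above the keg's head, when home 20 mm; the steel collar around it is 32 mm across and 18 mm high, so that the pin when home is almost flush (2 mm proud)
- pin (a joint): travel of the pin in m: 0 fully up, 0.014 fully home on its stop; needs about 11 to 13 N along the pin, stays where it is driven
- knob_grip (a point): middle of the black stop knob's grip, a plain disc-shaped knob 26 mm across and 18 mm thick (the grip point is 8 mm below its flat top), its neck 10 mm thick. Pushed in, the grip point is 32 mm above the keg's head. z points outwards along the pull, 35 degrees from vertical
- knob (a joint): travel of the stop knob in m: 0 pushed in, 0.022 pulled out to its stop; needs about 7 to 9 N along its axis, stays where it is left
- gauge: small round steel pressure gauge with a white dial on the keg's head, 32 mm across, 23 mm high. Origin: centre of its foot, 45 mm up the slope from the middle between pin and knob; z outwards
- mallet: short end-face mallet, standing upright on its striking face: black rubber head 40 mm across and 40 mm high, below; round light wooden handle 25 mm across from 40 to 122 mm height. Mass about 0.26 kg. Origin: centre of the striking face (underside); z along the handle
- mat: square cork mat on the counter, 110 x 110 x 6 mm, fixed. Origin: centre of its underside, on the counter
- pepper_mill: dark wooden pepper mill, 52 mm across, 130 mm high, standing; origin under it
- shaker: steel cocktail shaker, 70 mm across, 137 mm high, standing; origin under it
- glass_a: tumbler, 66 mm across, 110 mm high, standing; origin under it
- glass_b: tumbler, 66 mm across, 110 mm high, standing; origin under it
- bottle: green bottle, 64 mm across, 210 mm high, standing; origin under it
- jar: jar with steel lid, 76 mm across, 85 mm high, standing; origin under it

How it is judged (in metres and radians):
On the way, in this order (a step that is already met when the one before it is completed fails the run):
1. the pin is driven home (value of joint pin above 0.0122 m), for 0.1 s.
2. the mallet stands upright on the cork mat, let go (horizontal distance between mallet and mat below 0.042 m and height (world z) of mallet between 0.003 and 0.012 m and angle between mallet's own z axis and vertical below 0.1 rad and linear speed of mallet below 0.03 m/s and contact force between the fingers and mallet below 0.1 N), for 0.2 s.
3. the knob is pulled out to its stop (value of joint knob above 0.0195 m), for 0.1 s.
At the end, for the whole second after the job is handed in: The pin is within 1.8 mm of its home stop, the knob within 2.5 mm of its outer stop, and the mallet stands upright (within 0.1 rad) and still on the cork mat, its centre within 42 mm of the mat's centre, not held (all of step 2 and value of joint pin above 0.0122 m and value of joint knob above 0.0195 m); the robot touches nothing.
It fails at once if the robot itself touches the pin (contact force between any of the fingers, the arm and pin_head above 1 N).
It fails at once if the pin is struck askew: the mallet presses it while more than 0.3 rad off the pin's line (contact force between mallet and pin_head above 3 N and angle between the z axis of mallet and the z axis of pin_head, either way round above 0.3 rad).
It fails at once if the pressure gauge is touched with more than 1 N (contact force between anything else and gauge above 1 N).
It fails at once if the mallet is dropped: loose in the air more than 30 mm above the counter (height (world z) of mallet above 0.03 m and contact force between the fingers and mallet below 0.1 N).
It fails at once if another thing on the bar is shifted more than 30 mm or tipped more than 0.4 rad (distance of any of pepper_mill, shaker, glass_a, glass_b, bottle, jar from where it was at the start of the episode above 0.03 m or angle between any of pepper_mill, shaker, glass_a, glass_b, bottle, jar's own z axis and vertical above 0.4 rad).
It also fails if it takes over 61 s, if anything falls off the work surface, if the arm or the gripper's body presses on something with over 40 N, if the wrist force passes 120 N, or if a joint passes its speed limit or range.

### The arm

A 7-joint arm with a two-finger parallel gripper is mounted at the origin on the work surface. World frame = base frame: x ahead of the robot, y to its left, z up, the work surface at z = 0. Lengths are in mm, angles in rad, forces in N, time in s.
With the tool pointing down it reaches from about 350 to 900 mm from the base axis. Payload 19.9 kg.
Tool frame: the origin (TCP) lies midway between the tips of the shut fingers; the grasp point (between the pads) lies 19 mm behind it; x points along the fingers, z is the direction in which the jaws open and shut, and the axes are right-handed (so a half turn about x gives the same grasp; the last joint's range is limited). The gripper opens to 94 mm and grips with 3 to 60 N. Pads are 16 mm wide; open, the fingers measure 119 mm over their backs; the gripper's body (75 mm by 177 mm) begins 78 mm behind the grasp point.
Start: joints at [-1.31, 0.417, -0.01, 1.614, 0.005, 1.111, -0.053], TCP at [186.361, 596.547, 205.425] pointing down, gripper open.
Joint ranges: [-2.81, 2.81], [-0.39, 2.02], [-1.27, 1.25], [0.06, 2.57], [-1.19, 4.33], [0.19, 2], [-2.82, 2.82]. Speed limits (rad/s): [1.89, 1.89, 2.39, 2.39, 3.01, 3.01, 3.01].

### API

Orientations are given as a rotation vector (axis times angle).
In Python, from station import sensors, optics, ticket gives the robot as it stands. The module is installed in compiled form; this text tells all that it offers.
- The arm moves only by the shell command python3 -m pendant 'ROWS' [FORCE]. ROWS is JSON, a list of rows, each an object of numbers: "dx", "dy", "dz": the shift along the world's x, y, z in m; "rx", "ry", "rz": the turn, a rotation vector about the world's x, y, z in rad; "grip": the closure, from -1 (fully open) to 1 (shut), so that 0 is half open. A call has 1 to 8 rows; each row is the pose to reach, as a shift and turn from the pose commanded when the call began; what a row does not reach only later rows make up. A row lasts 1/8 s, in which the tool goes at most 62.5 mm and 10.7 degrees, less where a joint would pass 70% of its speed; a pose out of reach is approached as far as the arm can. A call with a gripper value outside its range is refused whole. The fingers move at their own pace and stop on an object; FORCE is the grip in N (left out, the last holds). Time passes only in rows, so rows that repeat a pose let the fingers close. It gives the time, the measured TCP pose, the force and the opening at its end, in the units of the state.
- sensors.observe(): the state, without advancing time (a new reading comes with each control period).
- optics.grab_frame(name): name is "side" or "top"; returns (picture, depth): 480x640x3 uint8, red, green, blue; 480x640 float32, mm along the optical axis (not along the pixel's ray), 0 where there is no reading.
- optics.camera_params(name): a dict with "fx", "fy", "cx", "cy" (pixels), "extrinsics" (4x4, takes a point from camera to world coordinates). Camera axes: x right, y up, looking along -z (the intrinsics and any distortion apply to the point x, -y, -z); pixel columns grow to the right and rows downward; lengths in mm; the calibration is good to about 2 mm. A picture is of the moment at which its call begins. camera_params takes no time and is no camera call.
- ticket.hand_in(): hands the job in, once; it reports no verdict.
The state is a dict: "time": time; "joint_pos": joint angles; "joint_velocities": joint speeds; "tau": joint torques, N m; "eef_pos": TCP position; "tool_rot": TCP orientation; "contact_force": force on the tool from outside, world axes, zero at the start; "ft_torque": the same for the moment, N m; "width": finger opening in mm.
Only numpy, scipy, OpenCV 4.12 (cv2) and the standard library are available. Lean on these libraries where they do the work, as an engineer would, in place of code of your own. Each camera call takes 0.05 s, during which the arm holds its last target.

## Working session

There is one attempt and no reset: what is moved stays moved. The work goes in short steps, Python scripts to look and compute and a shell command to move; the robot and the scene stay as the last step left them, time stands still between calls to the robot, and variables do not carry over. Pictures are saved under pics/ and viewed, and the job is handed in when it is done.

```bash
mkdir -p pics; cat > h.py <<'E'
import numpy as np, cv2
from station import sensors, optics, ticket
def snap(n,tag):
    im,d=optics.grab_frame(n); cv2.imwrite(f'pics/{tag}.png',im[:,:,::-1]); np.save(f'pics/{tag}.npy',d); return im,d
def pts(n,d):
    p=optics.camera_params(n); v,u=np.mgrid[0:480,0:640]
    x=(u-p['cx'])/p['fx']*d; y=(v-p['cy'])/p['fy']*d
    c=np.stack([x,-y,-d,np.ones_like(d)],-1); return (c@np.array(p['extrinsics']).T)[...,:3]
E
python3 - <<'E'
from h import *
print(sensors.observe())
for n in('side','top'):
    im,d=snap(n,n+'0'); print(n,optics.camera_params(n),(d>0).mean())
E
```

```text
{'time': 0.0, 'joint_pos': array([-1.30949523,  0.41798176, -0.01030554,  1.61415716,  0.00470803,
        1.110709  , -0.05299947]), 'joint_velocities': array([-5.60260440e-04, -2.74515376e-03,  1.82096548e-03,  2.25634016e-04,
        1.00592049e-03,  2.01909643e-03, -3.91405497e-06]), 'tau': array([-1.42717257e-03, -8.51218414e+01,  6.37859646e-01, -4.25988364e+01,
       -4.88387409e-02,  1.86213077e-02,  1.65007327e-04]), 'eef_pos': array([186.27324647, 596.20378239, 204.82757588]), 'tool_rot': array([-0.98411976,  1.33831558,  0.98278134]), 'contact_force': array([-0.23713526, -0.15361127,  0.0456528 ]), 'ft_torque': array([-0.03697467, -0.03775819, -0.00541262]), 'width': 93.91695758982011}
side {'fx': 624.2754263341492, 'fy': 624.2754263341492, 'cx': 327.21787089794185, 'cy': 239.5252621379269, 'extrinsics': array([[ 9.45071175e-01,  2.11983848e-01, -2.48803782e-01,
         2.27529687e+02],
       [-3.26110934e-01,  5.59839640e-01, -7.61729109e-01,
        -1.14507762e+03],
       [-2.21840480e-02,  8.01025859e-01,  5.98218557e-01,
         9.97077069e+02],
       [ 0.00000000e+00,  0.00000000e+00,  0.00000000e+00,
         1.00000000e+00]])} 0.996103515625
top {'fx': 572.5756179963198, 'fy': 572.5756179963198, 'cx': 325.3652412783699, 'cy': 229.4067378111568, 'extrinsics': array([[-7.03854976e-03,  9.83537762e-01, -1.80565581e-01,
         3.65092738e+02],
       [-9.99708508e-01, -1.10912917e-02, -2.14448742e-02,
        -8.40156038e+01],
       [-2.30945491e-02,  1.80362007e-01,  9.83329135e-01,
         1.27715714e+03],
       [ 0.00000000e+00,  0.00000000e+00,  0.00000000e+00,
         1.00000000e+00]])} 0.9959537760416667
```

View pics/side0.png

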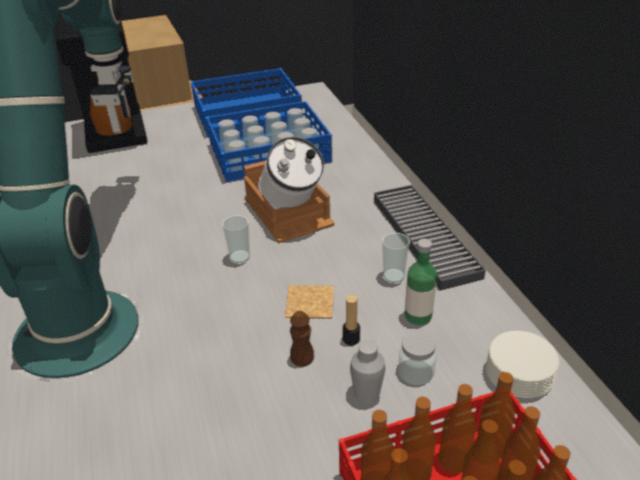

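View pics/top0.png

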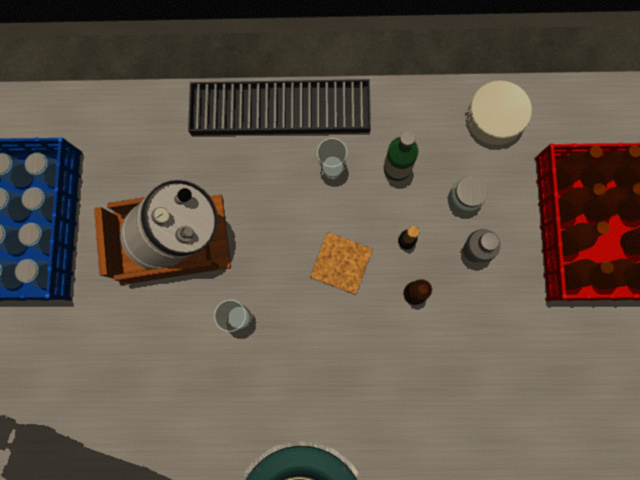

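```bash
python3 - <<'E'
from h import *
a=cv2.imread('pics/top0.png'); b=cv2.imread('pics/side0.png')
A=cv2.resize(a[170:290,90:240],None,fx=5,fy=5,interpolation=cv2.INTER_CUBIC);cv2.imwrite('pics/tk.png',A)
B=cv2.resize(b[120:250,230:350],None,fx=4.6,fy=4.6,interpolation=cv2.INTER_CUBIC);cv2.imwrite('pics/sk.png',B)
P=pts('top',np.load('pics/top0.npy'))
for n,(u,v) in dict(gauge=(161,215),pin=(188,233),knob=(185,194),head=(195,215),mat=(341,263),mallet=(412,231),mill=(420,290),shaker=(490,240),jar=(470,190),bottle=(407,139),glb=(332,146),gla=(230,308),counter=(300,200)).items(): print(n,P[v,u].round(1))
P=pts('side',np.load('pics/side0.npy'))
print('side')
for n,(u,v) in dict(gauge=(290,145),pin=(284,165),knob=(310,154),mat=(310,300),mallet=(352,298),counter=(350,250)).items(): print(n,P[v,u].round(1))
E
```

```text
gauge [586.2 244.5 240.6]
pin [555.2 198.1 220.5]
knob [628.4 203.9 230.4]
head [599.  197.2 176.8]
mat [521.9 -90.7   5.9]
mallet [ 572.2 -236.1  120.4]
mill [ 450.5 -245.8  135.8]
shaker [ 549.3 -389.3  136.3]
jar [ 666.5 -367.5   82.7]
bottle [ 737.6 -220.7  211.4]
glb [773.8 -73.6  68.6]
gla [423.5 152.8  21.8]
counter [6.687e+02 1.500e+00 3.000e-01]
side
gauge [586.4 238.8 237. ]
pin [557.2 199.4 205.6]
knob [627.9 202.5 221.3]
mat [524.6 -92.4   5.1]
mallet [ 573.9 -239.9  120.8]
counter [6.829e+02 6.020e+01 1.000e-01]
```

View pics/tk.png

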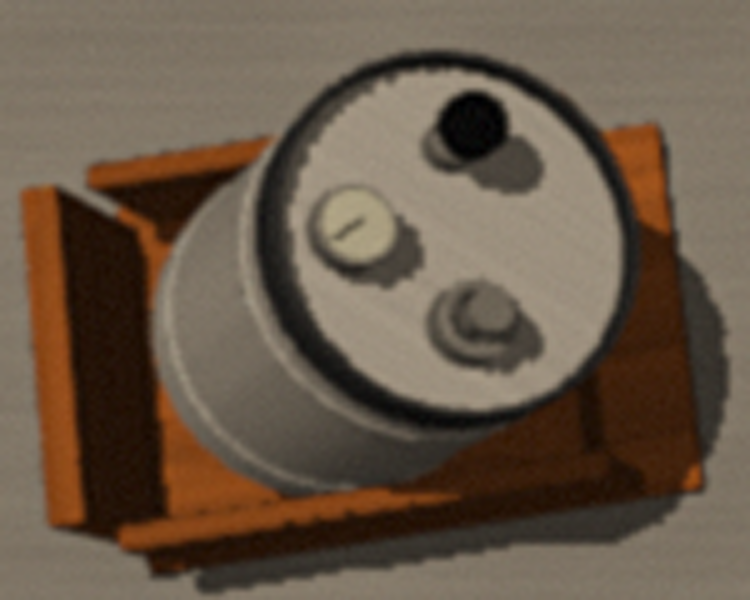

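View pics/sk.png

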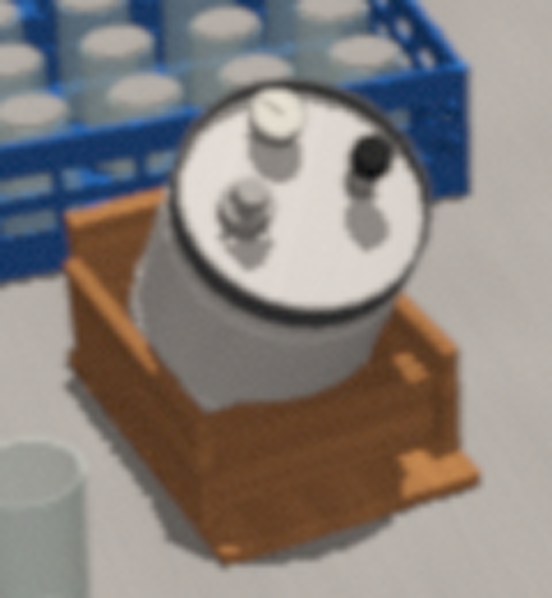

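```bash
python3 - <<'E'
from h import *
for n,box,ax in(('top',(140,175,220,265),0),('side',(262,135,326,195),0)):
    im=cv2.imread(f'pics/{n}0.png'); P=pts(n,np.load(f'pics/{n}0.npy'))
    u0,v0,u1,v1=box; Q=P[v0:v1,u0:u1].reshape(-1,3); g=im[v0:v1,u0:u1].reshape(-1,3).astype(int)
    uv=np.stack(np.meshgrid(np.arange(u0,u1),np.arange(v0,v1)),-1).reshape(-1,2)
    # ransac plane w/ constraint on tilt
    rng=np.random.default_rng(0);best=0
    for _ in range(3000):
        a,b,c=Q[rng.choice(len(Q),3,False)]; m=np.cross(b-a,c-a); L=np.linalg.norm(m)
        if L<200: continue
        m/=L; m*=np.sign(m[2])
        if abs(np.degrees(np.arccos(m[2]))-35)>5: continue
        k=(abs((Q-a)@m)<2.0).sum()
        if k>best: best=k;M=(m,a)
    inl=abs((Q-M[1])@M[0])<2.0
    for _ in range(3):
        c=Q[inl].mean(0); m=np.linalg.svd(Q[inl]-c)[2][2]; m*=np.sign(m[2]); inl=abs((Q-c)@m)<2.5
    h=(Q-c)@m
    yaw=np.degrees(np.arctan2(-m[1],-m[0]))
    print(n,best,'n',m.round(3),'tilt',np.degrees(np.arccos(m[2])).round(1),'keg yaw',yaw.round(1),'c',c.round(1))
    # heights of features
    for nm,lo,hi in(('rim',7,13),('gauge/collar',16,26),('pin/knob',28,46)):
        k=((h>lo)&(h<hi))
        mask=np.zeros(im.shape[:2],np.uint8); mask[uv[k][:,1],uv[k][:,0]]=255
        nn,lab,st,ce=cv2.connectedComponentsWithStats(mask)
        for i in range(1,nn):
            if st[i,4]<12: continue
            s=lab[uv[:,1],uv[:,0]]==i
            print(nm,st[i,4],ce[i].round(1),Q[s].mean(0).round(1),'h med',np.median(h[s]).round(1),'max',h[s].max().round(1),'grey',g[s].mean().round())
E
```

```text
top 2187 n [ 0.086 -0.569  0.818] tilt 35.1 keg yaw 98.6 c [590.3 219.3 194.1]
rim 365 [173.6 209.6] [603.5 228.8 211.1] h med 9.6 max 13.0 grey 38.0
rim 17 [176.9 199.4] [623.9 225.6 206.9] h med 10.0 max 12.9 grey 71.0
rim 23 [215.5 228.4] [573.7 158.3 165.4] h med 9.9 max 12.9 grey 34.0
rim 63 [202.1 245.8] [536.4 179.3 183.6] h med 9.4 max 12.8 grey 37.0
gauge/collar 221 [160.6 214.9] [586.6 245.5 239.4] h med 22.1 max 25.9 grey 131.0
gauge/collar 84 [184.1 234.3] [554.2 207.7 212.1] h med 18.2 max 23.5 grey 84.0
pin/knob 157 [184.5 194.5] [628.1 205.7 227.6] h med 39.1 max 44.5 grey 17.0
pin/knob 67 [188.  231.8] [557.3 197.9 221.8] h med 32.0 max 35.4 grey 92.0
side 754 n [ 0.102 -0.56   0.822] tilt 34.7 keg yaw 100.3 c [591.3 216.1 189.3]
rim 16 [286.9 138.1] [588.1 273.1 239.8] h med 8.5 max 12.4 grey 99.0
rim 13 [303.6 139.6] [631.1 266.  230.5] h med 9.9 max 12.5 grey 74.0
rim 17 [273.2 146.2] [546.  255.3 233.1] h med 9.1 max 11.5 grey 89.0
rim 18 [318.  150.9] [660.1 236.2 206.4] h med 9.7 max 12.7 grey 75.0
rim 27 [322.1 164.5] [659.5 203.1 183.8] h med 9.9 max 12.8 grey 104.0
rim 12 [269.7 167.2] [521.2 206.  203.1] h med 10.1 max 11.5 grey 132.0
rim 18 [279.4 179.9] [536.5 174.6 180.2] h med 10.1 max 12.9 grey 132.0
rim 14 [313.3 182.6] [621.5 162.7 160.2] h med 9.2 max 10.9 grey 110.0
gauge/collar 105 [290.1 144.8] [587.9 243.8 234.9] h med 21.8 max 26.0 grey 189.0
gauge/collar 29 [282.7 165.7] [553.3 198.2 205. ] h med 18.2 max 25.6 grey 123.0
pin/knob 81 [310.5 153.5] [629.2 202.4 222.5] h med 38.8 max 45.3 grey 62.0
pin/knob 30 [284.7 161.1] [558.8 195.7 218.4] h med 32.4 max 38.6 grey 168.0
```

```bash
python3 - <<'E'
from h import *
from scipy.spatial.transform import Rotation as R
r=R.from_rotvec(sensors.observe()['tool_rot']).as_matrix(); print(r.round(3))
yaw=np.radians(99);t=np.radians(35)
ex=np.array([np.cos(yaw),np.sin(yaw),0]);ey=np.array([-np.sin(yaw),np.cos(yaw),0]);n=-np.sin(t)*ex+np.cos(t)*np.array([0,0,1]);up=np.cross(ey,n)
print('n',n,'lvl',ey,'up',up)
def ray(cam,uv):
    p=optics.camera_params(cam);E=np.array(p['extrinsics'])
    d=E[:3,:3]@np.array([(uv[0]-p['cx'])/p['fx'],-(uv[1]-p['cy'])/p['fy'],-1]);return E[:3,3],d
def tri(a,b):
    (o,d),(q,e)=ray('top',a),ray('side',b); d/=np.linalg.norm(d);e/=np.linalg.norm(e)
    s=np.linalg.lstsq(np.c_[d,-e],q-o,rcond=None)[0]; A,B=o+s[0]*d,q+s[1]*e
    return (A+B)/2,np.linalg.norm(A-B)
# face centres in the crops, picked by contours where possible
def tp(u,v):return (u/5+90-.4,v/5+170-.4)
def sp(u,v):return (u/4.6+230-.4,v/4.6+120-.4)
P={'gauge':(tp(357,225),sp(276,114),23),'pin':(tp(491,312),sp(250,194),34),'knob':(tp(473,125),sp(372,157),40)}
X={}
for k,(a,b,h) in P.items():
    x,g=tri(a,b);X[k]=x;f=x-h*n;print(k,a,b,x.round(1),'gap',g.round(1),'foot·n',(f@n).round(1),'lvl',(f@ey).round(1),'up',(f@up).round(1))
# mallet: handle colour
for c in('top','side'):
    im=cv2.imread(f'pics/{c}0.png');Q=pts(c,np.load(f'pics/{c}0.npy'))
    near=(abs(Q[...,0]-573)<40)&(abs(Q[...,1]+238)<40)
    m=near&(Q[...,2]>112)&(Q[...,2]<130);print(c,'handle top',Q[m].mean(0).round(1),m.sum())
    m=near&(Q[...,2]>45)&(Q[...,2]<115);print(c,'handle side',Q[m].mean(0).round(1),m.sum())
    m=near&(Q[...,2]>8)&(Q[...,2]<38);print(c,'head',Q[m].mean(0).round(1),m.sum())
    hsv=cv2.cvtColor(im,cv2.COLOR_BGR2HSV)
    m=(hsv[...,1]>90)&(abs(Q[...,0]-522)<90)&(abs(Q[...,1]+91)<90)&(Q[...,2]<15)&(Q[...,2]>2)
    cnt=max(cv2.findContours(m.astype(np.uint8),0,1)[0],key=cv2.contourArea);(w,h),_,_=cv2.minAreaRect(cnt)
    o,d=ray(c,(w,h));print('mat',(o+d*(6-o[2])/d[2]).round(1),Q[m].mean(0).round(1))
E
```

```text
[[-0.    -0.954  0.298]
 [-0.001  0.298  0.954]
 [-1.    -0.    -0.001]]
n [ 0.08972712 -0.56651476  0.81915204] lvl [-0.98768834 -0.15643447  0.        ] up [-0.12814361  0.80906692  0.57357644]
gauge (161.0, 214.6) (289.6, 144.38260869565218) [587.8 246.5 234.8] gap 0.7 foot·n 82.4 lvl -619.1 up 258.7
pin (187.79999999999998, 232.0) (283.9478260869565, 161.77391304347825) [558.  200.2 214.4] gap 0.3 foot·n 78.2 lvl -582.5 up 213.4
knob (184.2, 194.6) (310.46956521739133, 153.73043478260868) [630.7 208.7 218.2] gap 0.7 foot·n 77.1 lvl -655.6 up 213.2
top handle top [ 570.9 -237.   122.1] 116
top handle side [ 564.4 -231.9   79.2] 85
top head [ 559. -231.   25.] 63
mat [522.4 -90.5   6. ] [522.  -90.9   6.9]
side handle top [ 571.3 -241.7  119. ] 97
side handle side [ 570.4 -246.7   80.7] 285
side head [ 568.5 -250.9   25.5] 206
mat [519.4 -97.1   6. ] [523.8 -93.8   4.8]
```

```bash
python3 -m pendant '[{"dz":0.06},{"dz":0.12,"rz":-0.05},{"dz":0.15,"dx":0.02,"dy":-0.04,"rz":-0.1},{"dz":0.15,"dx":0.045,"dy":-0.095,"rz":-0.18},{"dz":0.15,"dx":0.07,"dy":-0.15,"rz":-0.26},{"dz":0.15,"dx":0.095,"dy":-0.205,"rz":-0.34},{"dz":0.15,"dx":0.12,"dy":-0.26,"rz":-0.42},{"dz":0.15,"dx":0.145,"dy":-0.315,"rz":-0.5}]'
```

```text
schema error: expected keys dx, dy, dz, rx, ry, rz, grip
```

```bash
python3 -m pendant '[{"dx":0,"dy":0,"dz":0.06,"rx":0,"ry":0,"rz":0,"grip":-1},{"dx":0,"dy":0,"dz":0.12,"rx":0,"ry":0,"rz":-0.05,"grip":-1},{"dx":0.02,"dy":-0.04,"dz":0.15,"rx":0,"ry":0,"rz":-0.1,"grip":-1},{"dx":0.045,"dy":-0.095,"dz":0.15,"rx":0,"ry":0,"rz":-0.18,"grip":-1},{"dx":0.07,"dy":-0.15,"dz":0.15,"rx":0,"ry":0,"rz":-0.26,"grip":-1},{"dx":0.095,"dy":-0.205,"dz":0.15,"rx":0,"ry":0,"rz":-0.34,"grip":-1},{"dx":0.12,"dy":-0.26,"dz":0.15,"rx":0,"ry":0,"rz":-0.42,"grip":-1},{"dx":0.145,"dy":-0.315,"dz":0.15,"rx":0,"ry":0,"rz":-0.5,"grip":-1}]'
```

```text
time: 1.1
eef_pos: [331.8, 279.5, 355.3]
tool_rot: [-0.598, 1.487, 0.599]
contact_force: [1.4, 1.5, 0.2]
width: 94.2
```

```bash
python3 -m pendant '[{"dx":0.026,"dy":-0.055,"dz":0,"rx":0,"ry":0,"rz":-0.08,"grip":-1},{"dx":0.052,"dy":-0.11,"dz":0,"rx":0,"ry":0,"rz":-0.16,"grip":-1},{"dx":0.078,"dy":-0.165,"dz":0,"rx":0,"ry":0,"rz":-0.24,"grip":-1},{"dx":0.104,"dy":-0.22,"dz":0,"rx":0,"ry":0,"rz":-0.32,"grip":-1},{"dx":0.13,"dy":-0.275,"dz":0,"rx":0,"ry":0,"rz":-0.4,"grip":-1},{"dx":0.156,"dy":-0.33,"dz":0,"rx":0,"ry":0,"rz":-0.48,"grip":-1},{"dx":0.182,"dy":-0.385,"dz":0,"rx":0,"ry":0,"rz":-0.56,"grip":-1},{"dx":0.208,"dy":-0.44,"dz":0,"rx":0,"ry":0,"rz":-0.61,"grip":-1}]'
python3 - <<'E'
from h import *
from scipy.spatial.transform import Rotation as R
s=sensors.observe();r=R.from_rotvec(s['tool_rot']).as_matrix(); print(s['eef_pos'],r.round(3),s['joint_pos'].round(2))
E
```

```text
time: 2.1
eef_pos: [540.0, -160.0, 355.5]
tool_rot: [-0.123, 1.567, 0.123]
contact_force: [1.5, 1.4, 1.0]
width: 93.7
[ 540.00537914 -159.96170134  355.45572402] [[ 0.    -0.156  0.988]
 [ 0.     0.988  0.156]
 [-1.     0.     0.   ]] [-0.43  0.26  0.82  1.58 -0.19  1.38  0.57]
```

```bash
python3 -m pendant '[{"dx":0.016,"dy":-0.04,"dz":0,"rx":0,"ry":0,"rz":0,"grip":-1},{"dx":0.031,"dy":-0.078,"dz":0,"rx":0,"ry":0,"rz":0,"grip":-1},{"dx":0.031,"dy":-0.078,"dz":-0.06,"rx":0,"ry":0,"rz":0,"grip":-1},{"dx":0.031,"dy":-0.078,"dz":-0.12,"rx":0,"ry":0,"rz":0,"grip":-1},{"dx":0.031,"dy":-0.078,"dz":-0.18,"rx":0,"ry":0,"rz":0,"grip":-1},{"dx":0.031,"dy":-0.078,"dz":-0.21,"rx":0,"ry":0,"rz":0,"grip":-1}]'
python3 - <<'E'
from h import *
im,d=snap('side','s1');cv2.imwrite('pics/s1c.png',cv2.resize(im[180:420,220:540,::-1],None,fx=2.5,fy=2.5))
im,d=snap('top','t1');cv2.imwrite('pics/t1c.png',cv2.resize(im[150:330,300:540,::-1],None,fx=3,fy=3))
E
```

```text
time: 2.85
eef_pos: [569.0, -235.7, 142.1]
tool_rot: [-0.123, 1.571, 0.125]
contact_force: [0.6, 0.8, 1.3]
width: 93.9
```

View pics/s1c.png

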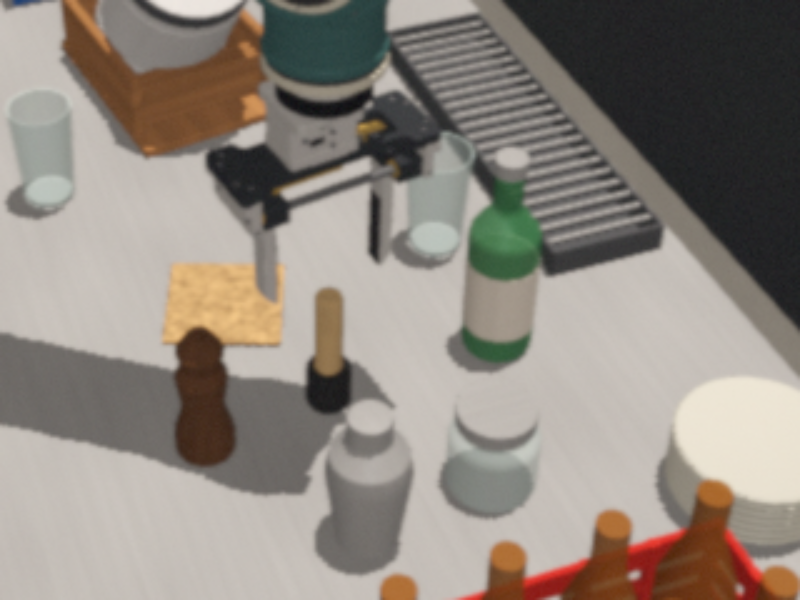

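View pics/t1c.png

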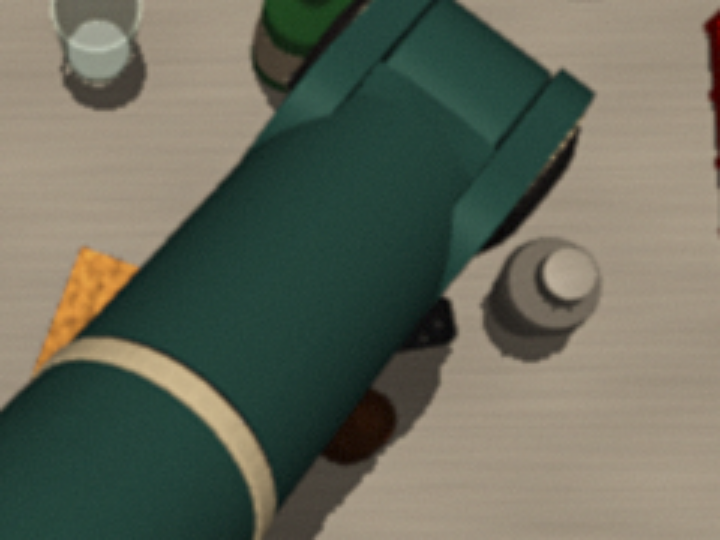

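```bash
python3 - <<'E'
from h import *
P=pts('side',np.load('pics/s1.npy'))
m=(P[...,2]>140)&(P[...,1]<-100)
import itertools
for lo in range(140,420,40):
    k=m&(P[...,2]>lo)&(P[...,2]<lo+40)
    if k.any(): print(lo,k.sum(),P[k].min(0).round(),P[k].max(0).round())
E
```

```text
140 3350 [ 470. -751.  140.] [ 765. -206.  180.]
180 2971 [ 474. -749.  180.] [ 755. -205.  220.]
220 610 [ 485. -286.  220.] [ 653. -205.  260.]
260 1908 [ -19. -286.  260.] [ 662. -101.  300.]
300 705 [ -18. -279.  300.] [ 602. -100.  340.]
340 661 [ 521. -289.  340.] [ 615. -219.  380.]
380 841 [ 523. -288.  380.] [ 609. -226.  420.]
```

```bash
python3 -m pendant '[{"dx":0.002,"dy":0,"dz":-0.03,"rx":0,"ry":0,"rz":0,"grip":-1},{"dx":0.002,"dy":0,"dz":-0.06,"rx":0,"ry":0,"rz":0,"grip":-1},{"dx":0.002,"dy":0,"dz":-0.077,"rx":0,"ry":0,"rz":0,"grip":-1},{"dx":0.002,"dy":0,"dz":-0.077,"rx":0,"ry":0,"rz":0,"grip":-1}]'
python3 - <<'E'
from h import *
im,d=snap('side','s2');cv2.imwrite('pics/s2c.png',cv2.resize(im[180:420,220:540,::-1],None,fx=2.5,fy=2.5))
E
```

```text
time: 3.45
eef_pos: [572.3, -236.5, 68.6]
tool_rot: [-0.124, 1.568, 0.124]
contact_force: [0.1, -0.2, 0.2]
width: 94.1
```

View pics/s2c.png

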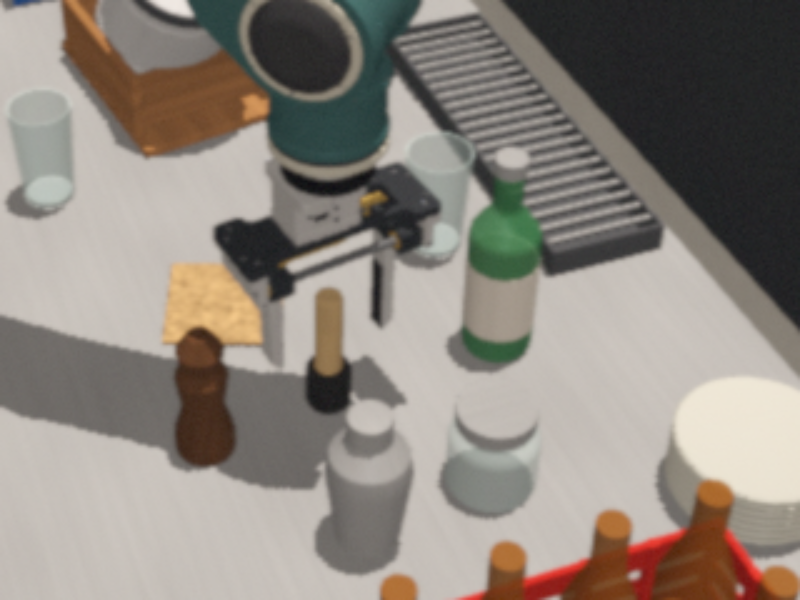

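```bash
python3 -m pendant '[{"dx":0,"dy":0,"dz":0,"rx":0,"ry":0,"rz":0,"grip":1},{"dx":0,"dy":0,"dz":0,"rx":0,"ry":0,"rz":0,"grip":1},{"dx":0,"dy":0,"dz":0,"rx":0,"ry":0,"rz":0,"grip":1},{"dx":0,"dy":0,"dz":0,"rx":0,"ry":0,"rz":0,"grip":1},{"dx":0,"dy":0,"dz":0,"rx":0,"ry":0,"rz":0,"grip":1},{"dx":0,"dy":0,"dz":0,"rx":0,"ry":0,"rz":0,"grip":1}]' 50
```

```text
time: 4.25
eef_pos: [572.3, -236.4, 68.4]
tool_rot: [-0.124, 1.567, 0.124]
contact_force: [0.5, 0.7, 0.2]
width: 37.6
```

```bash
python3 -m pendant '[{"dx":0,"dy":0,"dz":0,"rx":0,"ry":0,"rz":0,"grip":1},{"dx":0,"dy":0,"dz":0,"rx":0,"ry":0,"rz":0,"grip":1},{"dx":0,"dy":0,"dz":0,"rx":0,"ry":0,"rz":0,"grip":1}]' 50
python3 - <<'E'
from h import *
im,d=snap('side','s3');cv2.imwrite('pics/s3c.png',cv2.resize(im[230:390,260:440,::-1],None,fx=3.7,fy=3.7))
E
```

```text
time: 4.62
eef_pos: [572.3, -236.4, 68.4]
tool_rot: [-0.124, 1.567, 0.124]
contact_force: [0.1, 0.4, -0.8]
width: 24.5
```

View pics/s3c.png

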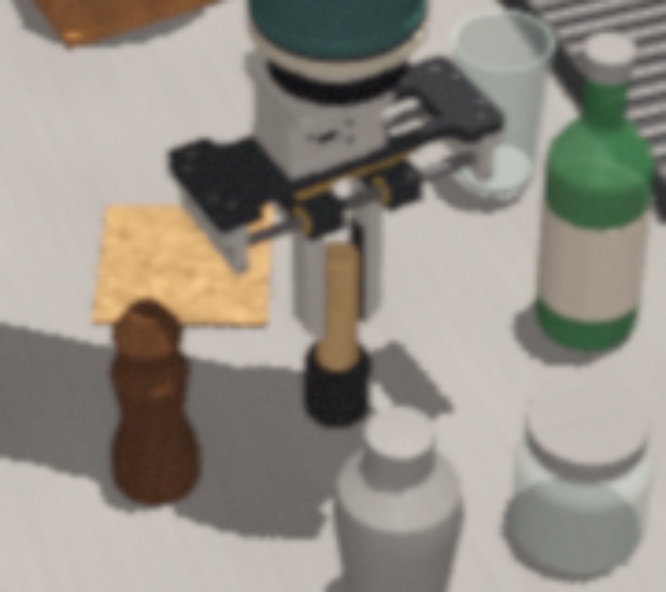

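```bash
python3 -m pendant '[{"dx":0,"dy":0,"dz":0.03,"rx":0,"ry":0,"rz":0,"grip":1},{"dx":0,"dy":0,"dz":0.08,"rx":0,"ry":0,"rz":0,"grip":1},{"dx":0,"dy":0,"dz":0.13,"rx":0,"ry":0,"rz":0,"grip":1},{"dx":0,"dy":0,"dz":0.18,"rx":0,"ry":0,"rz":0,"grip":1},{"dx":0,"dy":0,"dz":0.23,"rx":0,"ry":0,"rz":0,"grip":1},{"dx":0,"dy":0.03,"dz":0.27,"rx":0,"ry":0,"rz":0,"grip":1},{"dx":0,"dy":0.07,"dz":0.28,"rx":0,"ry":0,"rz":0,"grip":1},{"dx":0,"dy":0.12,"dz":0.28,"rx":0,"ry":0,"rz":0,"grip":1}]' 50
python3 - <<'E'
from h import *
im,d=snap('side','s4');cv2.imwrite('pics/s4c.png',cv2.resize(im[100:340,200:520,::-1],None,fx=2.5,fy=2.5))
print(sensors.observe()['joint_pos'].round(2))
E
```

```text
time: 5.68
eef_pos: [572.2, -116.0, 349.2]
tool_rot: [-0.123, 1.566, 0.123]
contact_force: [0.3, 0.1, -3.6]
width: 24.7
[-0.49  0.31  0.82  1.55 -0.23  1.38  0.51]
```

View pics/s4c.png

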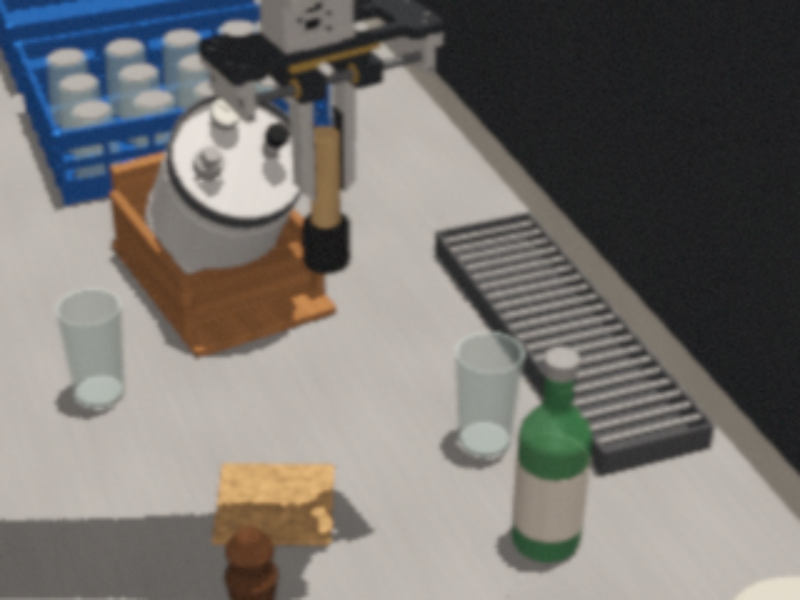

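```bash
python3 - <<'E'
from h import *
im=cv2.imread('pics/s4.png');P=pts('side',np.load('pics/s4.npy'))
hsv=cv2.cvtColor(im,cv2.COLOR_BGR2HSV)
m=(hsv[...,1]>80)&(hsv[...,0]>8)&(hsv[...,0]<25)&(abs(P[...,0]-572)<40)&(abs(P[...,1]+116)<45)&(P[...,2]>318)&(P[...,2]<400)
Q=P[m];print(m.sum())
from scipy.optimize import least_squares
f=lambda p:np.hypot(Q[:,0]-p[0]-p[2]*(Q[:,2]-350),Q[:,1]-p[1]-p[3]*(Q[:,2]-350))-12.5
r=least_squares(f,[572,-116,0,0],loss='soft_l1');print(r.x.round(3),np.sqrt(np.mean(r.fun**2)))
E
```

```text
370
[ 5.72311e+02 -1.17257e+02 -4.00000e-03  4.00000e-03] 1.9233114315130595
```

```bash
python3 -m pendant '[{"dx":0,"dy":0.045,"dz":0,"rx":0,"ry":0,"rz":0,"grip":1},{"dx":0,"dy":0.09,"dz":0,"rx":0.1,"ry":0.016,"rz":0,"grip":1},{"dx":0,"dy":0.135,"dz":0,"rx":0.2,"ry":0.032,"rz":0,"grip":1},{"dx":0,"dy":0.175,"dz":0,"rx":0.3,"ry":0.048,"rz":0,"grip":1},{"dx":0,"dy":0.2,"dz":0,"rx":0.4,"ry":0.064,"rz":0,"grip":1},{"dx":-0.002,"dy":0.22,"dz":0,"rx":0.5,"ry":0.08,"rz":0,"grip":1},{"dx":-0.004,"dy":0.23,"dz":-0.01,"rx":0.603,"ry":0.0955,"rz":0,"grip":1},{"dx":-0.004,"dy":0.23,"dz":-0.01,"rx":0.603,"ry":0.0955,"rz":0,"grip":1}]' 50
python3 - <<'E'
from h import *
from scipy.spatial.transform import Rotation as R
s=sensors.observe();r=R.from_rotvec(s['tool_rot']).as_matrix(); print(s['eef_pos'],r.round(3),s['joint_pos'].round(2),s['contact_force'])
im,d=snap('side','s5');cv2.imwrite('pics/s5c.png',cv2.resize(im[60:260,200:400,::-1],None,fx=3,fy=3))
im,d=snap('top','t5');cv2.imwrite('pics/t5c.png',cv2.resize(im[140:300,80:280,::-1],None,fx=3.5,fy=3.5))
E
```

```text
time: 6.72
eef_pos: [568.0, 112.4, 336.8]
tool_rot: [0.361, 1.564, 0.598]
contact_force: [0.6, 0.1, -3.1]
width: 24.9
[567.95632827 112.36666438 336.8128927 ] [[-0.091 -0.126  0.988]
 [ 0.565  0.81   0.155]
 [-0.82   0.573 -0.003]] [-0.42  0.37  0.66  1.6  -0.78  1.54  0.53] [ 0.551846    0.06003631 -3.0832649 ]
```

View pics/s5c.png

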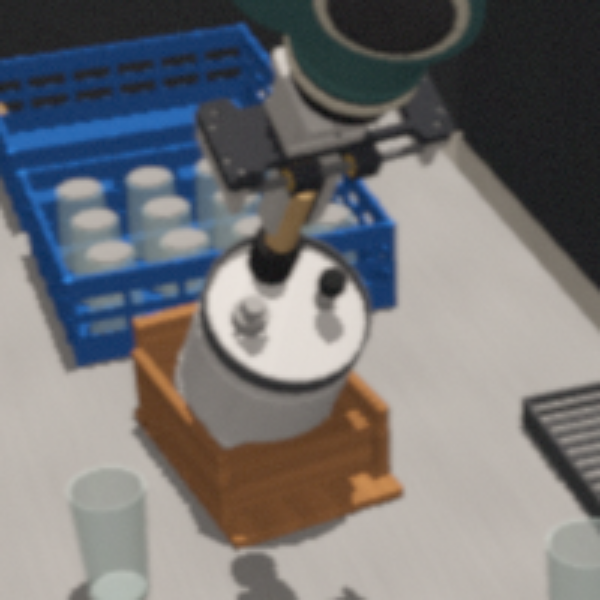

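View pics/t5c.png

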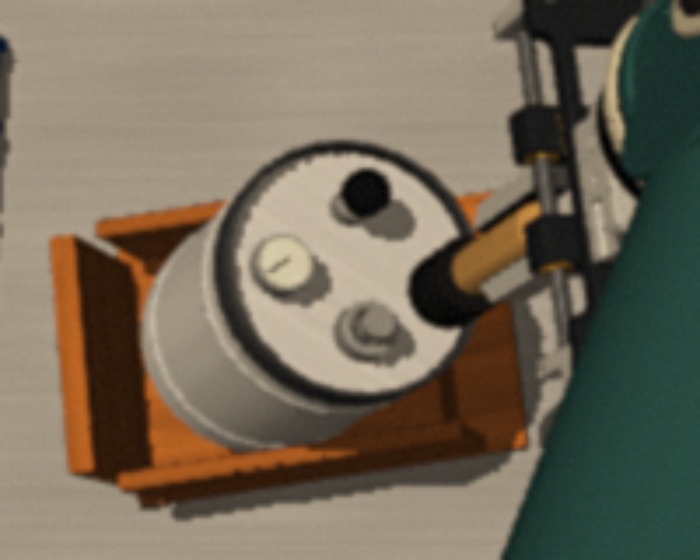

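```bash
cat >> h.py <<'E'
yaw=np.radians(99);t_=np.radians(35)
ex=np.array([np.cos(yaw),np.sin(yaw),0]);ey=np.array([-np.sin(yaw),np.cos(yaw),0]);n=-np.sin(t_)*ex+np.cos(t_)*np.array([0,0,1]);up=np.cross(ey,n)
F=np.stack([ey,up,n],1)  # world -> (lvl,up,n): p@F
E
python3 - <<'E'
from h import *
from scipy.optimize import least_squares
print('tcp',(sensors.observe()['eef_pos']@F).round(1))
for c in('top','side'):
    im=cv2.imread(f'pics/{c}5.png' if 0 else f'pics/{c[0]}5.png');Q=pts(c,np.load(f'pics/{c[0]}5.npy'))@F
    hsv=cv2.cvtColor(im,cv2.COLOR_BGR2HSV)
    near=(abs(Q[...,0]+579)<30)&(abs(Q[...,1]-211)<30)
    for nm,lo,hi,r in(('head',200,230,20),('handle',240,262,12.5)):
        m=near&(Q[...,2]>lo)&(Q[...,2]<hi)
        if nm=='handle': m&=(hsv[...,1]>80)
        S=Q[m]
        if len(S)<20: print(c,nm,len(S));continue
        s=least_squares(lambda p:np.hypot(S[:,0]-p[0],S[:,1]-p[1])-r,[-579,211],loss='soft_l1')
        print(c,nm,len(S),s.x.round(1),np.abs(s.fun).mean().round(1))
    m=near&(Q[...,2]>185)&(Q[...,2]<240);print('min n',np.percentile(Q[m][:,2],2).round(1))
    # pin and collar, head plane
    m=(Q[...,2]>60)&(Q[...,2]<97)&(np.hypot(Q[...,0]+619,Q[...,1]-214)<60); print('plane n',np.median(Q[m][:,2]).round(1))
    b=np.median(Q[m][:,2])
    m=(Q[...,2]>b+26)&(Q[...,2]<b+40)&(np.hypot(Q[...,0]+582,Q[...,1]-214)<25); print('pin',Q[m].mean(0).round(1),Q[m].min(0).round(1),Q[m].max(0).round(1),m.sum())
    m=(Q[...,2]>b+30)&(Q[...,2]<b+46)&(np.hypot(Q[...,0]+655,Q[...,1]-214)<25); print('knob',Q[m].mean(0).round(1),m.sum())
E
```

```text
tcp [-579.2  212.8  264.3]
top head 171 [-578.   210.8] 0.5
top handle 77 [-577.8  210.8] 0.5
min n 199.6
plane n 87.7
pin [-581.6  216.1  118.9] [-590.8  206.6  114.4] [-573.5  224.4  125.2] 73
knob [-652.4  216.3  126.9] 153
side head 111 [-578.9  208.8] 1.3
side handle 41 [-578.   209.1] 1.2
min n 196.2
plane n 85.5
pin [-583.1  213.1  116. ] [-591.7  204.2  111.6] [-574.9  222.4  120.8] 36
knob [-653.4  210.3  124.5] 78
```

```bash
python3 -m pendant '[{"dx":0.002,"dy":0.012,"dz":-0.01,"rx":0,"ry":0,"rz":0,"grip":1},{"dx":0,"dy":0.025,"dz":-0.028,"rx":0,"ry":0,"rz":0,"grip":1},{"dx":-0.002,"dy":0.0385,"dz":-0.0465,"rx":0,"ry":0,"rz":0,"grip":1},{"dx":-0.002,"dy":0.0385,"dz":-0.0465,"rx":0,"ry":0,"rz":0,"grip":1}]' 50
python3 - <<'E'
from h import *
s=sensors.observe();print((s['eef_pos']@F).round(1),(s['contact_force']@F).round(1))
im,d=snap('side','s6');cv2.imwrite('pics/s6c.png',cv2.resize(im[80:220,220:360,::-1],None,fx=4.2,fy=4.2))
im,d=snap('top','t6');cv2.imwrite('pics/t6c.png',cv2.resize(im[160:280,100:250,::-1],None,fx=4.5,fy=4.5))
E
```

```text
time: 7.32
eef_pos: [565.5, 154.1, 291.0]
tool_rot: [0.357, 1.564, 0.603]
contact_force: [-0.6, -0.4, -2.5]
width: 24.3
[-582.7  219.1  201.8] [ 0.7 -1.7 -1.8]
```

View pics/s6c.png

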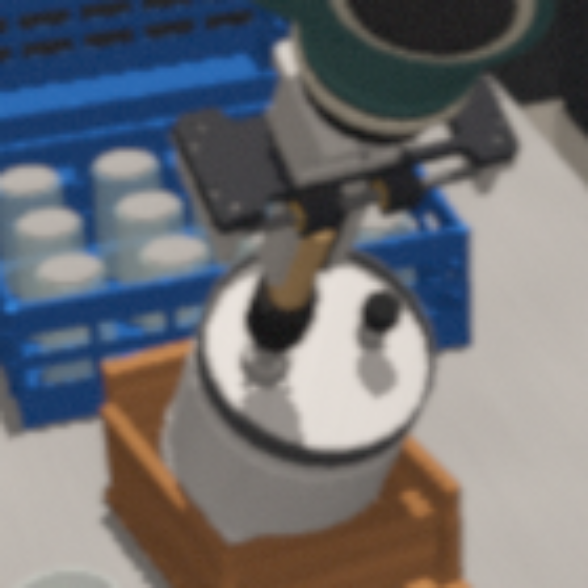

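View pics/t6c.png

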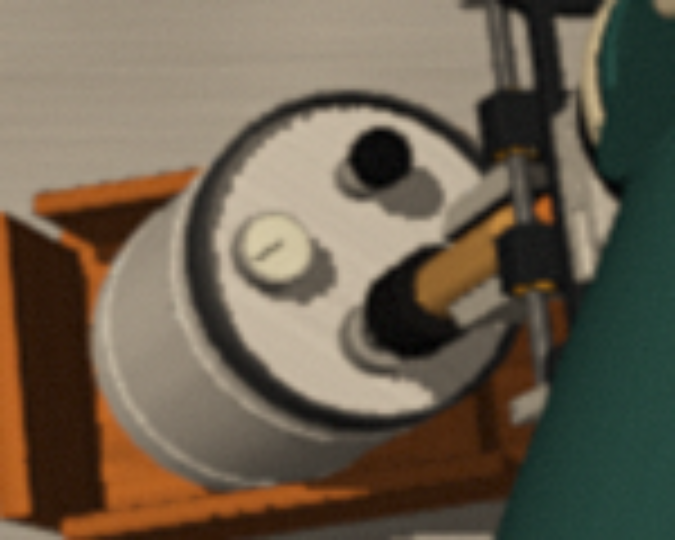

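```bash
python3 -m pendant '[{"dx":-0.0005,"dy":0.0028,"dz":-0.0041,"rx":0,"ry":0,"rz":0,"grip":1},{"dx":-0.0009,"dy":0.0057,"dz":-0.0082,"rx":0,"ry":0,"rz":0,"grip":1},{"dx":-0.0013,"dy":0.0085,"dz":-0.0123,"rx":0,"ry":0,"rz":0,"grip":1},{"dx":-0.0016,"dy":0.0102,"dz":-0.0147,"rx":0,"ry":0,"rz":0,"grip":1},{"dx":-0.0016,"dy":0.0102,"dz":-0.0147,"rx":0,"ry":0,"rz":0,"grip":1}]' 50
python3 - <<'E'
from h import *
s=sensors.observe();print((s['eef_pos']@F).round(1),(s['contact_force']@F).round(1),s['ft_torque'])
E
```

```text
time: 8.05
eef_pos: [564.7, 162.3, 277.2]
tool_rot: [0.36, 1.562, 0.601]
contact_force: [-0.1, 0.6, -2.9]
width: 24.2
[-583.2  217.9  185.8] [-0.  -1.2 -2.7] [-1.09408345 -0.1125857   0.03242536]
```

```bash
python3 -m pendant '[{"dx":-0.0002,"dy":0.0011,"dz":-0.0016,"rx":0,"ry":0,"rz":0,"grip":1},{"dx":-0.0004,"dy":0.0023,"dz":-0.0033,"rx":0,"ry":0,"rz":0,"grip":1},{"dx":-0.0005,"dy":0.0034,"dz":-0.0049,"rx":0,"ry":0,"rz":0,"grip":1},{"dx":-0.0007,"dy":0.0045,"dz":-0.0066,"rx":0,"ry":0,"rz":0,"grip":1},{"dx":-0.0007,"dy":0.0045,"dz":-0.0066,"rx":0,"ry":0,"rz":0,"grip":1}]' 50
python3 - <<'E'
from h import *
s=sensors.observe();print((s['eef_pos']@F).round(1),(s['contact_force']@F).round(1),s['ft_torque'])
im,d=snap('side','s7');cv2.imwrite('pics/s7c.png',cv2.resize(im[80:220,220:360,::-1],None,fx=4.2,fy=4.2))
E
```

```text
time: 8.68
eef_pos: [564.3, 166.4, 271.1]
tool_rot: [0.36, 1.561, 0.601]
contact_force: [-1.9, -3.9, 4.5]
width: 24.5
[-583.3  217.8  178.5] [ 2.5 -0.4  5.7] [-0.92617926  0.47163961  0.38676034]
```

View pics/s7c.png

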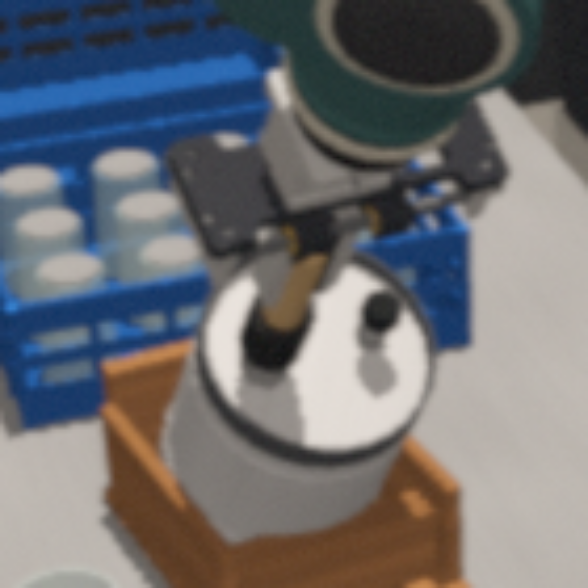

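```bash
python3 -m pendant '[{"dx":-0.0002,"dy":0.0011,"dz":-0.0016,"rx":0,"ry":0,"rz":0,"grip":1},{"dx":-0.0004,"dy":0.0023,"dz":-0.0033,"rx":0,"ry":0,"rz":0,"grip":1},{"dx":-0.0005,"dy":0.0034,"dz":-0.0049,"rx":0,"ry":0,"rz":0,"grip":1},{"dx":-0.0007,"dy":0.0045,"dz":-0.0066,"rx":0,"ry":0,"rz":0,"grip":1},{"dx":-0.0007,"dy":0.0045,"dz":-0.0066,"rx":0,"ry":0,"rz":0,"grip":1}]' 50
python3 - <<'E'
from h import *
s=sensors.observe();print((s['eef_pos']@F).round(1),(s['contact_force']@F).round(1),s['ft_torque'])
E
```

```text
time: 9.35
eef_pos: [564.5, 168.8, 267.0]
tool_rot: [0.361, 1.557, 0.6]
contact_force: [-7.1, -22.4, 33.5]
width: 25.0
[-584.   217.4  173.7] [10.5  2.  39.4] [-0.40460261  2.8602582   1.91330016]
```

```bash
python3 - <<'E'
from h import *
im,d=snap('side','s8');cv2.imwrite('pics/s8c.png',cv2.resize(im[80:220,220:360,::-1],None,fx=4.2,fy=4.2))
im,d=snap('top','t8');cv2.imwrite('pics/t8c.png',cv2.resize(im[160:280,100:250,::-1],None,fx=4.5,fy=4.5))
Q=pts('top',d)@F
m=(Q[...,2]>60)&(Q[...,2]<97)&(np.hypot(Q[...,0]+619,Q[...,1]-214)<60); print('plane n',np.median(Q[m][:,2]).round(1))
m=(np.hypot(Q[...,0]+580,Q[...,1]-216)<26)&(Q[...,2]>97)&(Q[...,2]<160);print(np.histogram(Q[m][:,2],bins=range(96,160,4)))
E
```

```text
plane n 87.7
(array([  0,   0,   1,  17,  16,  18,  15,  21,  19,  18,  20,  31, 102,
        34,  11]), array([ 96, 100, 104, 108, 112, 116, 120, 124, 128, 132, 136, 140, 144,
       148, 152, 156]))
```

View pics/s8c.png

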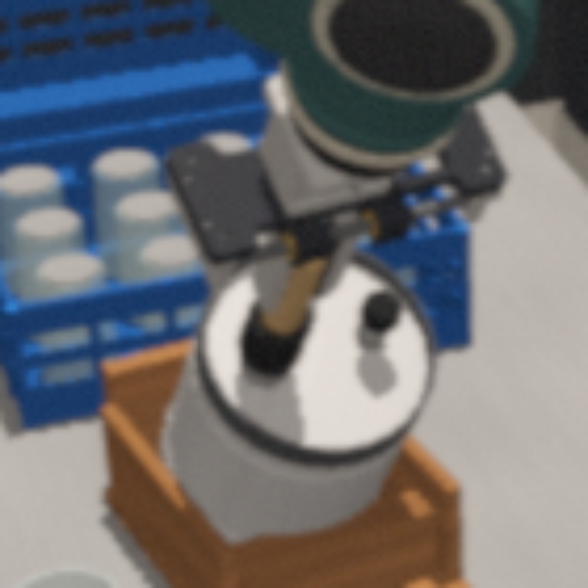

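View pics/t8c.png

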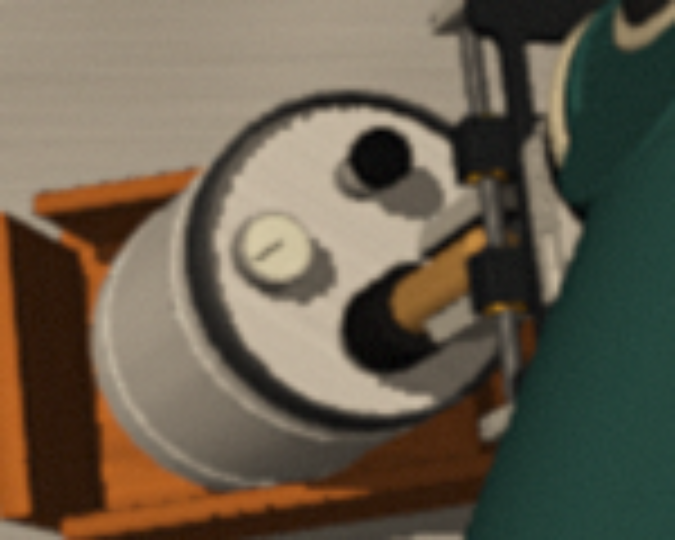

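```bash
python3 -m pendant '[{"dx":0.0009,"dy":-0.0057,"dz":0.0082,"rx":0,"ry":0,"rz":0,"grip":1},{"dx":0.0027,"dy":-0.017,"dz":0.0246,"rx":0,"ry":0,"rz":0,"grip":1},{"dx":0.0045,"dy":-0.0283,"dz":0.041,"rx":0,"ry":0,"rz":0,"grip":1},{"dx":0.0072,"dy":-0.0453,"dz":0.0655,"rx":0,"ry":0,"rz":0,"grip":1},{"dx":0.009,"dy":-0.0567,"dz":0.082,"rx":0,"ry":0,"rz":0,"grip":1},{"dx":0.009,"dy":-0.0567,"dz":0.082,"rx":0,"ry":0,"rz":0,"grip":1}]' 50
python3 - <<'E'
from h import *
s=sensors.observe();print((s['eef_pos']@F).round(1),(s['contact_force']@F).round(1))
for c in('top','side'):
    im,d=snap(c,c[0]+'9')
    Q=pts(c,d)@F
    m=(Q[...,2]>60)&(Q[...,2]<97)&(np.hypot(Q[...,0]+619,Q[...,1]-214)<60);b=np.median(Q[m][:,2])
    m=(np.hypot(Q[...,0]+582,Q[...,1]-214)<18)&(Q[...,2]<150)&(Q[...,2]>b+12);print(c,b,np.median(Q[m][:,2])-b,Q[m][:,2].max()-b,m.sum())
    if c=='top':cv2.imwrite('pics/t9c.png',cv2.resize(im[160:280,100:250,::-1],None,fx=4.5,fy=4.5))
    else: cv2.imwrite('pics/s9c.png',cv2.resize(im[80:220,220:360,::-1],None,fx=4.2,fy=4.2))
E
```

```text
time: 10.2
eef_pos: [573.0, 113.5, 347.0]
tool_rot: [0.36, 1.559, 0.6]
contact_force: [-0.3, 0.1, -3.3]
width: 24.3
[-583.7  217.5  271.4] [ 0.2 -1.8 -2.8]
top 87.7609323475744 17.447703080061913 23.680216619599165 203
side 85.72073754118901 17.710826107947753 27.405631500084453 104
```

View pics/t9c.png

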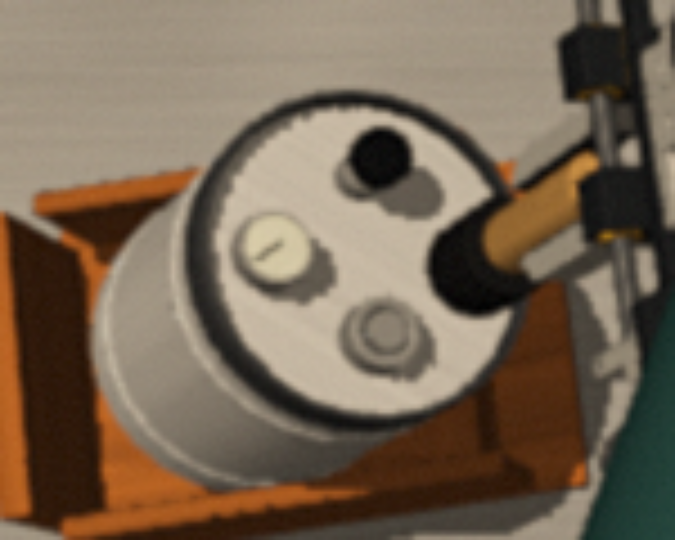

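View pics/s9c.png

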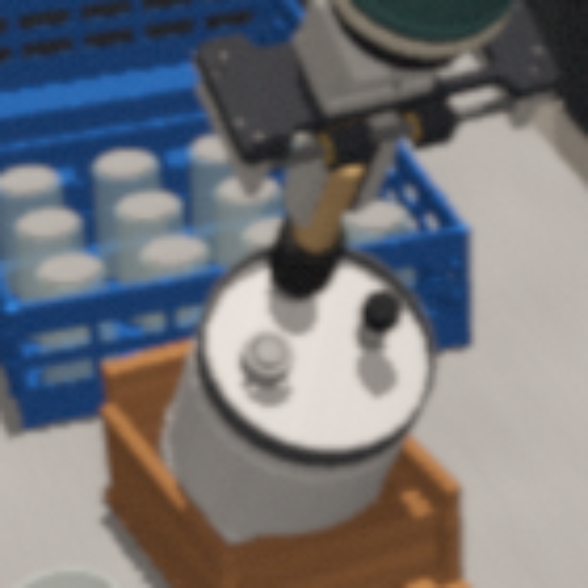

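```bash
python3 - <<'E'
from h import *
from scipy.optimize import least_squares
for c in('top','side'):
    Q=pts(c,np.load(f'pics/{c[0]}9.npy'))@F
    m=(Q[...,2]>60)&(Q[...,2]<97)&(np.hypot(Q[...,0]+619,Q[...,1]-214)<60);b=np.median(Q[m][:,2])
    C=Q[(np.hypot(Q[...,0]+582,Q[...,1]-214)<20)&(Q[...,2]<150)&(Q[...,2]>b+15)];cc=C.mean(0)
    r=np.hypot(C[:,0]-cc[0],C[:,1]-cc[1]);print(c,cc.round(1),'inner',np.median(C[r<7,2]-b),'ring',np.median(C[(r>11)&(r<15),2]-b))
    im=cv2.imread(f'pics/{c[0]}9.png');hsv=cv2.cvtColor(im,cv2.COLOR_BGR2HSV)
    near=(abs(Q[...,0]+583)<32)&(abs(Q[...,1]-216)<32);S=[];
    m1=near&(Q[...,2]>208)&(Q[...,2]<238); m2=near&(Q[...,2]>250)&(Q[...,2]<270)&(hsv[...,1]>80)
    A=Q[m1];B=Q[m2];
    f=lambda p:np.r_[np.hypot(A[:,0]-p[0]-p[2]*(A[:,2]-240),A[:,1]-p[1]-p[3]*(A[:,2]-240))-20,np.hypot(B[:,0]-p[0]-p[2]*(B[:,2]-240),B[:,1]-p[1]-p[3]*(B[:,2]-240))-12.5]
    s=least_squares(f,[-583,216,0,0],loss='soft_l1');print('mallet axis',s.x.round(3),len(A),len(B))
E
```

```text
top [-581.7  216.4  105.9] inner 19.263394931903953 ring 17.23762626029412
mallet axis [-5.82448e+02  2.16362e+02  1.10000e-02  1.00000e-03] 173 66
side [-582.   211.7  104.4] inner 19.227526944502756 ring 18.081379799553147
mallet axis [-5.83579e+02  2.15545e+02  7.00000e-03  1.80000e-02] 123 36
```

```bash
python3 -m pendant '[{"dx":0,"dy":-0.02,"dz":0.01,"rx":0,"ry":0,"rz":0,"grip":1},{"dx":-0.005,"dy":-0.06,"dz":0.01,"rx":-0.1,"ry":-0.016,"rz":0,"grip":1},{"dx":-0.015,"dy":-0.1,"dz":0.01,"rx":-0.2,"ry":-0.032,"rz":0,"grip":1},{"dx":-0.025,"dy":-0.14,"dz":0.01,"rx":-0.3,"ry":-0.048,"rz":0,"grip":1},{"dx":-0.035,"dy":-0.17,"dz":0,"rx":-0.4,"ry":-0.064,"rz":0,"grip":1},{"dx":-0.045,"dy":-0.19,"dz":-0.02,"rx":-0.5,"ry":-0.08,"rz":0,"grip":1},{"dx":-0.051,"dy":-0.205,"dz":-0.06,"rx":-0.603,"ry":-0.0955,"rz":0,"grip":1},{"dx":-0.051,"dy":-0.205,"dz":-0.1,"rx":-0.603,"ry":-0.0955,"rz":0,"grip":1}]' 50
python3 - <<'E'
from h import *
from scipy.spatial.transform import Rotation as R
s=sensors.observe();r=R.from_rotvec(s['tool_rot']).as_matrix(); print(s['eef_pos'],r.round(3),s['joint_pos'].round(2),s['contact_force'])
E
```

```text
time: 11.3
eef_pos: [520.8, -89.9, 245.3]
tool_rot: [-0.126, 1.567, 0.125]
contact_force: [1.0, 0.1, -2.4]
width: 24.4
[520.81043387 -89.94058346 245.27905825] [[ 0.    -0.159  0.987]
 [-0.     0.987  0.159]
 [-1.    -0.     0.   ]] [-0.56  0.26  0.8   1.83 -0.21  1.14  0.47] [ 1.02115494  0.09949721 -2.40772585]
```

```bash
python3 -m pendant '[{"dx":0,"dy":0,"dz":-0.04,"rx":0,"ry":0,"rz":0,"grip":1},{"dx":0,"dy":0,"dz":-0.08,"rx":0,"ry":0,"rz":0,"grip":1},{"dx":0,"dy":0,"dz":-0.12,"rx":0,"ry":0,"rz":0,"grip":1},{"dx":0,"dy":0,"dz":-0.145,"rx":0,"ry":0,"rz":0,"grip":1},{"dx":0,"dy":0,"dz":-0.155,"rx":0,"ry":0,"rz":0,"grip":1},{"dx":0,"dy":0,"dz":-0.155,"rx":0,"ry":0,"rz":0,"grip":1}]' 50
python3 - <<'E'
from h import *
im,d=snap('side','s10');cv2.imwrite('pics/s10c.png',cv2.resize(im[200:350,230:400,::-1],None,fx=4,fy=4))
P=pts('side',d);s=sensors.observe()
m=(im.max(2)<70)&(abs(P[...,0]-521)<35)&(abs(P[...,1]+100)<30)&(P[...,2]<70)&(P[...,2]>8)
print(s['eef_pos'],P[m].min(0),P[m].max(0),m.sum())
E
```

```text
time: 12.05
eef_pos: [521.3, -90.7, 91.1]
tool_rot: [-0.124, 1.568, 0.124]
contact_force: [-0.2, -1.1, -2.2]
width: 24.2
[521.64235907 -90.69841388  91.69378138] [ 500.36548329 -117.93126107   21.5315942 ] [536.25125111 -86.45454923  65.82153921] 226
```

View pics/s10c.png

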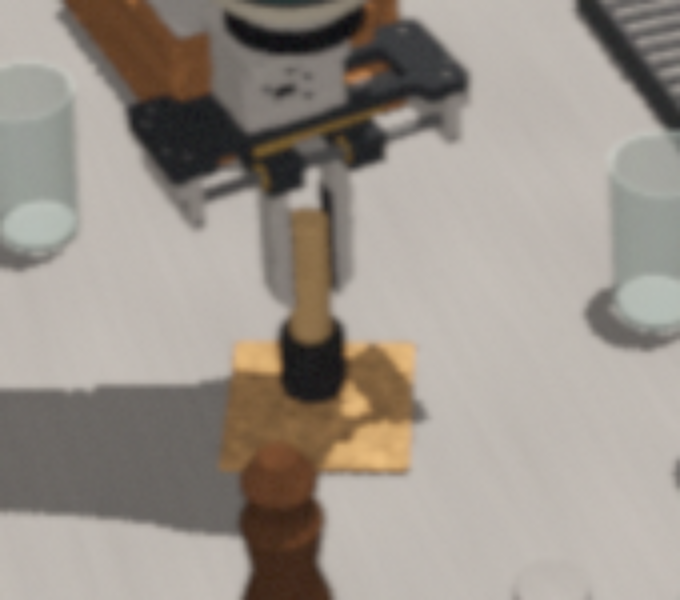

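```bash
python3 -m pendant '[{"dx":0,"dy":0,"dz":-0.006,"rx":0,"ry":0,"rz":0,"grip":1},{"dx":0,"dy":0,"dz":-0.011,"rx":0,"ry":0,"rz":0,"grip":1},{"dx":0,"dy":0,"dz":-0.014,"rx":0,"ry":0,"rz":0,"grip":1},{"dx":0,"dy":0,"dz":-0.0155,"rx":0,"ry":0,"rz":0,"grip":1},{"dx":0,"dy":0,"dz":-0.0155,"rx":0,"ry":0,"rz":0,"grip":1}]' 50
```

```text
time: 12.72
eef_pos: [521.4, -90.5, 75.5]
tool_rot: [-0.124, 1.567, 0.124]
contact_force: [0.2, -0.6, -3.4]
width: 24.3
```

```bash
python3 -m pendant '[{"dx":0,"dy":0,"dz":-0.001,"rx":0,"ry":0,"rz":0,"grip":1},{"dx":0,"dy":0,"dz":-0.002,"rx":0,"ry":0,"rz":0,"grip":1},{"dx":0,"dy":0,"dz":-0.002,"rx":0,"ry":0,"rz":0,"grip":1}]' 50
```

```text
time: 13.1
eef_pos: [521.6, -90.5, 74.2]
tool_rot: [-0.124, 1.567, 0.124]
contact_force: [-4.8, 1.5, 11.9]
width: 24.5
```

```bash
python3 -m pendant '[{"dx":0,"dy":0,"dz":0.001,"rx":0,"ry":0,"rz":0,"grip":1},{"dx":0,"dy":0,"dz":0.001,"rx":0,"ry":0,"rz":0,"grip":0.2},{"dx":0,"dy":0,"dz":0.001,"rx":0,"ry":0,"rz":0,"grip":-0.3},{"dx":0,"dy":0,"dz":0.001,"rx":0,"ry":0,"rz":0,"grip":-0.3},{"dx":0,"dy":0,"dz":0.001,"rx":0,"ry":0,"rz":0,"grip":-0.3},{"dx":0,"dy":0,"dz":0.001,"rx":0,"ry":0,"rz":0,"grip":-0.3},{"dx":0,"dy":0,"dz":0.001,"rx":0,"ry":0,"rz":0,"grip":-0.3}]' 50
python3 - <<'E'
from h import *
im,d=snap('side','s11');cv2.imwrite('pics/s11c.png',cv2.resize(im[200:350,230:400,::-1],None,fx=4,fy=4))
E
```

```text
time: 13.98
eef_pos: [521.4, -90.4, 74.5]
tool_rot: [-0.124, 1.567, 0.124]
contact_force: [0.5, -0.4, -0.8]
width: 61.2
```

View pics/s11c.png

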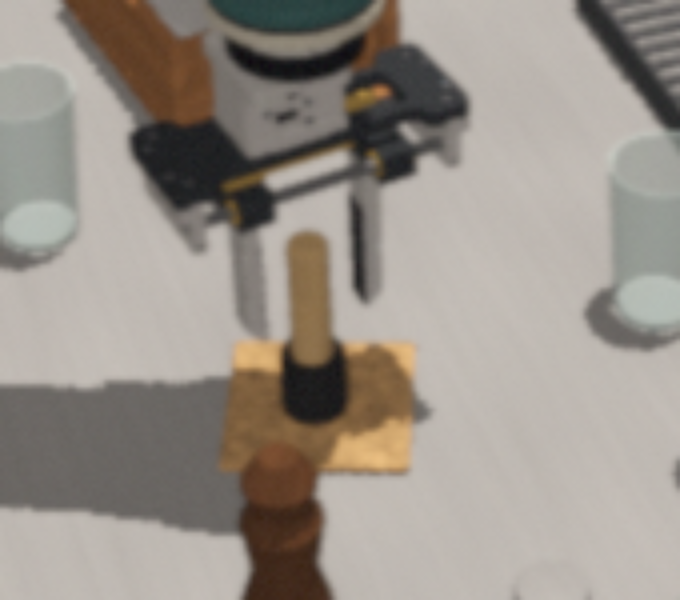

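```bash
python3 -m pendant '[{"dx":0,"dy":0,"dz":0.03,"rx":0,"ry":0,"rz":0,"grip":-0.3},{"dx":0,"dy":0,"dz":0.08,"rx":0,"ry":0,"rz":0,"grip":-0.3},{"dx":0,"dy":0,"dz":0.14,"rx":0,"ry":0,"rz":0,"grip":-0.3},{"dx":0,"dy":0,"dz":0.2,"rx":0,"ry":0,"rz":0,"grip":-0.3},{"dx":0.01,"dy":0.02,"dz":0.25,"rx":0,"ry":0,"rz":0,"grip":-0.3},{"dx":0.03,"dy":0.06,"dz":0.28,"rx":0.1,"ry":0.016,"rz":0,"grip":0.06},{"dx":0.05,"dy":0.11,"dz":0.28,"rx":0.2,"ry":0.032,"rz":0,"grip":0.06},{"dx":0.07,"dy":0.16,"dz":0.28,"rx":0.3,"ry":0.048,"rz":0,"grip":0.06}]' 50
python3 - <<'E'
from h import *
im,d=snap('side','s12');cv2.imwrite('pics/s12c.png',cv2.resize(im[100:350,230:480,::-1],None,fx=2.4,fy=2.4))
E
```

```text
time: 15.02
eef_pos: [592.1, 71.1, 355.1]
tool_rot: [0.118, 1.577, 0.365]
contact_force: [-0.2, 0.3, -0.1]
width: 44.2
```

View pics/s12c.png

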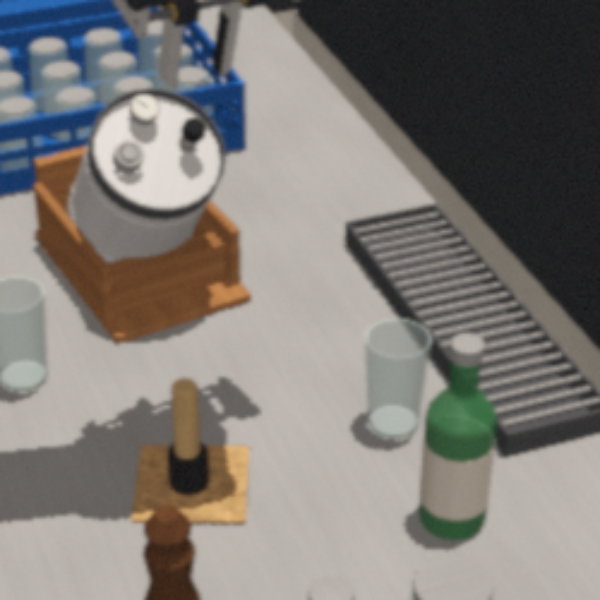

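```bash
python3 -m pendant '[{"dx":0.012,"dy":0.02,"dz":0,"rx":0.1,"ry":0.016,"rz":0,"grip":0.06},{"dx":0.025,"dy":0.04,"dz":0,"rx":0.2,"ry":0.032,"rz":0,"grip":0.06},{"dx":0.04,"dy":0.06,"dz":-0.02,"rx":0.303,"ry":0.0475,"rz":0,"grip":0.06},{"dx":0.047,"dy":0.0765,"dz":-0.042,"rx":0.303,"ry":0.0475,"rz":0,"grip":0.06},{"dx":0.047,"dy":0.0765,"dz":-0.042,"rx":0.303,"ry":0.0475,"rz":0,"grip":0.06}]' 50
python3 - <<'E'
from h import *
from scipy.spatial.transform import Rotation as R
s=sensors.observe();r=R.from_rotvec(s['tool_rot']).as_matrix(); print((s['eef_pos']@F).round(1),(r.T@F).round(3),s['joint_pos'].round(2))
im,d=snap('side','s13');cv2.imwrite('pics/s13c.png',cv2.resize(im[60:220,220:380,::-1],None,fx=3.7,fy=3.7))
im,d=snap('top','t13');cv2.imwrite('pics/t13c.png',cv2.resize(im[160:280,100:250,::-1],None,fx=4.5,fy=4.5))
E
```

```text
time: 15.7
eef_pos: [637.8, 147.0, 310.8]
tool_rot: [0.359, 1.565, 0.602]
contact_force: [-0.1, 0.7, -0.2]
width: 44.1
[-652.9  215.4  228.5] [[ 0.003 -0.    -1.   ]
 [ 0.     1.    -0.   ]
 [-1.     0.    -0.003]] [-0.4   0.53  0.62  1.45 -0.87  1.54  0.51]
```

View pics/s13c.png

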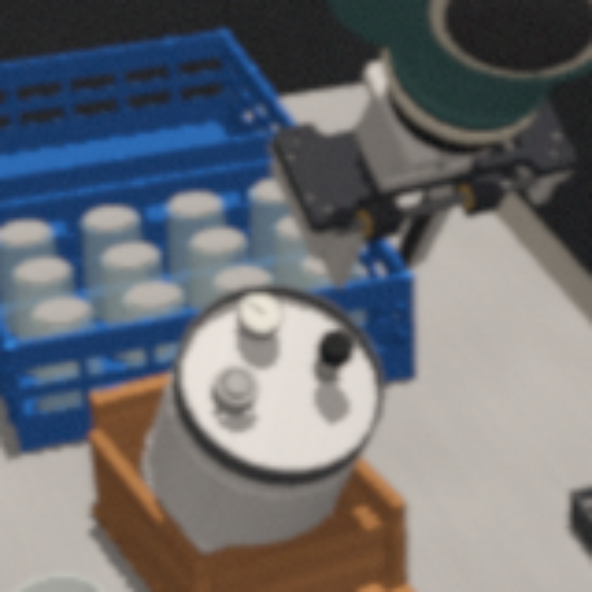

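View pics/t13c.png

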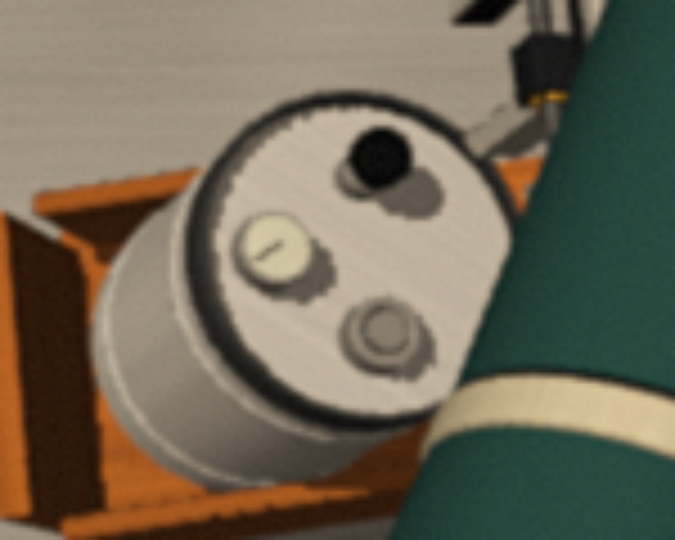

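```bash
python3 -m pendant '[{"dx":-0.0012,"dy":0.0121,"dz":-0.0171,"rx":0,"ry":0,"rz":0,"grip":0.06},{"dx":-0.003,"dy":0.0243,"dz":-0.0342,"rx":0,"ry":0,"rz":0,"grip":0.06},{"dx":-0.0048,"dy":0.0364,"dz":-0.0513,"rx":0,"ry":0,"rz":0,"grip":0.06},{"dx":-0.0048,"dy":0.0364,"dz":-0.0513,"rx":0,"ry":0,"rz":0,"grip":0.06}]' 50
python3 - <<'E'
from h import *
s=sensors.observe();print((s['eef_pos']@F).round(1))
im,d=snap('side','s14');cv2.imwrite('pics/s14c.png',cv2.resize(im[80:200,250:370,::-1],None,fx=5,fy=5))
im,d=snap('top','t14');cv2.imwrite('pics/t14c.png',cv2.resize(im[160:280,100:250,::-1],None,fx=4.5,fy=4.5))
for c,tag in(('side','s14'),('top','t14')):
    d=np.load(f'pics/{tag}.npy');Q=pts(c,d)@F
    m=(Q[...,2]>165)&(Q[...,2]<200)&(abs(Q[...,0]+654)<50)&(abs(Q[...,1]-215)<25)
    for sgn in(-1,1):
        k=m&((Q[...,0]+654)*sgn>10)
        if k.any(): print(c,sgn,Q[k].min(0).round(1),Q[k].max(0).round(1),k.sum())
    k=(Q[...,2]>118)&(Q[...,2]<135)&(np.hypot(Q[...,0]+654,Q[...,1]-215)<22);print('knob',Q[k].min(0).round(1),Q[k].max(0).round(1),np.median(Q[k],0).round(1))
E
```

```text
time: 16.3
eef_pos: [632.5, 184.1, 259.6]
tool_rot: [0.359, 1.564, 0.602]
contact_force: [-0.3, 0.4, 0.1]
width: 44.3
[-653.5  216.8  165.1]
side -1 [-686.9  204.   167. ] [-673.1  223.4  199.8] 63
side 1 [-631.6  203.   168.1] [-618.   220.7  199.9] 52
knob [-666.5  198.7  118.7] [-640.6  224.8  133.4] [-653.1  210.4  125.4]
top -1 [-686.6  208.4  165.8] [-673.7  227.6  199.9] 96
top 1 [-630.2  207.   169.8] [-617.8  227.3  199.9] 70
knob [-666.8  202.6  118.4] [-640.4  228.1  133.5] [-652.8  216.4  127.1]
```

View pics/s14c.png

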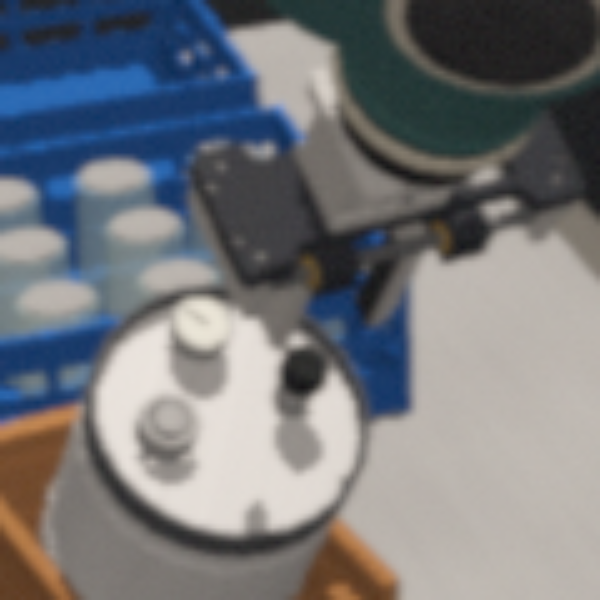

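View pics/t14c.png

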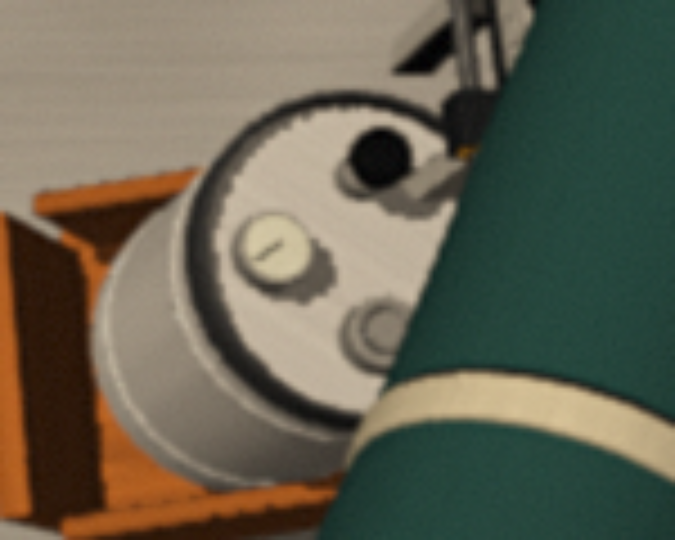

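```bash
python3 -m pendant '[{"dx":0.0005,"dy":0.0045,"dz":-0.0092,"rx":0,"ry":0,"rz":0,"grip":0.06},{"dx":-0.0004,"dy":0.0102,"dz":-0.0174,"rx":0,"ry":0,"rz":0,"grip":0.06},{"dx":-0.0018,"dy":0.0187,"dz":-0.0297,"rx":0,"ry":0,"rz":0,"grip":0.06},{"dx":-0.0031,"dy":0.0272,"dz":-0.042,"rx":0,"ry":0,"rz":0,"grip":0.06},{"dx":-0.0038,"dy":0.0317,"dz":-0.0486,"rx":0,"ry":0,"rz":0,"grip":0.06},{"dx":-0.0044,"dy":0.0356,"dz":-0.0542,"rx":0,"ry":0,"rz":0,"grip":0.06},{"dx":-0.0044,"dy":0.0356,"dz":-0.0542,"rx":0,"ry":0,"rz":0,"grip":0.06}]' 50
python3 - <<'E'
from h import *
s=sensors.observe();print((s['eef_pos']@F).round(1),(s['contact_force']@F).round(1))
im,d=snap('side','s15');cv2.imwrite('pics/s15c.png',cv2.resize(im[80:200,250:370,::-1],None,fx=5,fy=5))
E
```

```text
time: 17.27
eef_pos: [629.0, 218.3, 206.8]
tool_rot: [0.359, 1.562, 0.601]
contact_force: [0.3, 0.1, -0.1]
width: 44.1
[-655.4  214.6  102.2] [-0.3 -0.1 -0.1]
```

View pics/s15c.png

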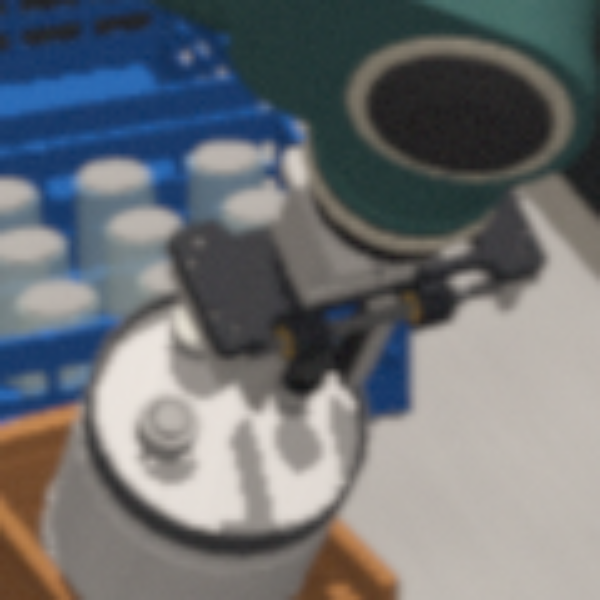

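```bash
python3 -m pendant '[{"dx":-0.0002,"dy":0.0011,"dz":-0.0016,"rx":0,"ry":0,"rz":0,"grip":0.06},{"dx":-0.0002,"dy":0.0011,"dz":-0.0016,"rx":0,"ry":0,"rz":0,"grip":1},{"dx":-0.0002,"dy":0.0011,"dz":-0.0016,"rx":0,"ry":0,"rz":0,"grip":1},{"dx":-0.0002,"dy":0.0011,"dz":-0.0016,"rx":0,"ry":0,"rz":0,"grip":1},{"dx":-0.0002,"dy":0.0011,"dz":-0.0016,"rx":0,"ry":0,"rz":0,"grip":1},{"dx":-0.0002,"dy":0.0011,"dz":-0.0016,"rx":0,"ry":0,"rz":0,"grip":1}]' 50
python3 - <<'E'
from h import *
s=sensors.observe();print((s['eef_pos']@F).round(1),(s['contact_force']@F).round(1))
E
```

```text
time: 18.08
eef_pos: [629.0, 219.1, 205.5]
tool_rot: [0.359, 1.561, 0.601]
contact_force: [-0.2, -1.5, 1.7]
width: 24.3
[-655.6  214.5  100.7] [ 0.5 -0.2  2.2]
```

```bash
python3 -m pendant '[{"dx":0,"dy":0,"dz":0,"rx":0,"ry":0,"rz":0,"grip":1},{"dx":0,"dy":0,"dz":0,"rx":0,"ry":0,"rz":0,"grip":1}]' 55
python3 - <<'E'
from h import *
s=sensors.observe();print((s['eef_pos']@F).round(1),(s['contact_force']@F).round(1),s['width'])
im,d=snap('side','s16');cv2.imwrite('pics/s16c.png',cv2.resize(im[80:200,250:370,::-1],None,fx=5,fy=5))
E
```

```text
time: 18.32
eef_pos: [629.0, 219.0, 205.5]
tool_rot: [0.359, 1.561, 0.601]
contact_force: [-1.2, -2.3, 2.3]
width: 24.1
[-655.6  214.5  100.7] [ 1.5 -0.4  3.1] 24.13281109252406
```

View pics/s16c.png

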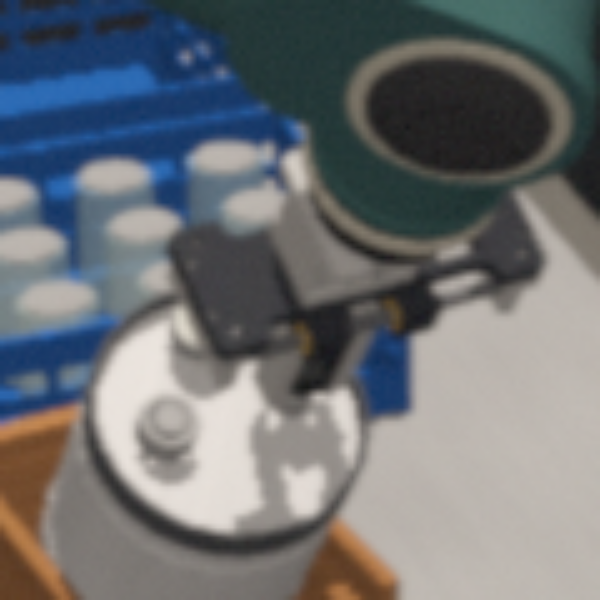

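```bash
python3 -m pendant '[{"dx":0.0002,"dy":-0.0011,"dz":0.0016,"rx":0,"ry":0,"rz":0,"grip":1},{"dx":0.0004,"dy":-0.0023,"dz":0.0033,"rx":0,"ry":0,"rz":0,"grip":1},{"dx":0.0005,"dy":-0.0034,"dz":0.0049,"rx":0,"ry":0,"rz":0,"grip":1},{"dx":0.0007,"dy":-0.0045,"dz":0.0066,"rx":0,"ry":0,"rz":0,"grip":1},{"dx":0.0009,"dy":-0.0057,"dz":0.0082,"rx":0,"ry":0,"rz":0,"grip":1}]' 55
python3 - <<'E'
from h import *
s=sensors.observe();print((s['eef_pos']@F).round(1),(s['contact_force']@F).round(1),s['width'])
E
```

```text
time: 19.0
eef_pos: [629.7, 213.9, 213.1]
tool_rot: [0.359, 1.562, 0.601]
contact_force: [3.0, 3.9, -8.1]
width: 24.3
[-655.4  214.6  109.9] [-3.5 -1.9 -8.6] 24.285124840463943
```

```bash
python3 -m pendant '[{"dx":0.0002,"dy":-0.0011,"dz":0.0016,"rx":0,"ry":0,"rz":0,"grip":1},{"dx":0.0004,"dy":-0.0023,"dz":0.0033,"rx":0,"ry":0,"rz":0,"grip":1},{"dx":0.0005,"dy":-0.0034,"dz":0.0049,"rx":0,"ry":0,"rz":0,"grip":1},{"dx":0.0007,"dy":-0.0045,"dz":0.0066,"rx":0,"ry":0,"rz":0,"grip":1},{"dx":0.0009,"dy":-0.0057,"dz":0.0082,"rx":0,"ry":0,"rz":0,"grip":1},{"dx":0.0011,"dy":-0.0068,"dz":0.0098,"rx":0,"ry":0,"rz":0,"grip":1}]' 55
python3 - <<'E'
from h import *
s=sensors.observe();print((s['eef_pos']@F).round(1),(s['contact_force']@F).round(1),s['width'])
im,d=snap('side','s17');cv2.imwrite('pics/s17c.png',cv2.resize(im[80:200,250:370,::-1],None,fx=5,fy=5))
E
```

```text
time: 19.75
eef_pos: [630.7, 207.1, 222.8]
tool_rot: [0.359, 1.562, 0.601]
contact_force: [3.0, 4.0, -7.2]
width: 24.1
[-655.3  214.6  121.8] [-3.6 -1.3 -7.9] 24.063265704484007
```

View pics/s17c.png

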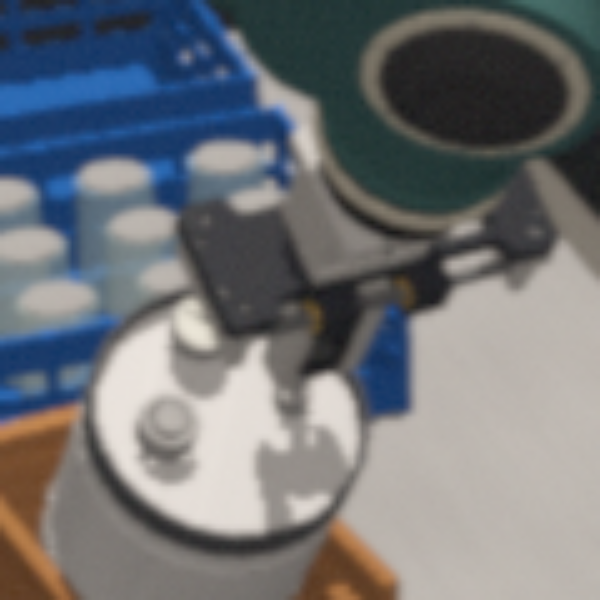

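Travel 21.1 mm so far; pull a little more until the stop resists.

```bash
python3 -m pendant '[{"dx":0.0002,"dy":-0.0011,"dz":0.0016,"rx":0,"ry":0,"rz":0,"grip":1},{"dx":0.0003,"dy":-0.0017,"dz":0.0025,"rx":0,"ry":0,"rz":0,"grip":1},{"dx":0.0003,"dy":-0.0017,"dz":0.0025,"rx":0,"ry":0,"rz":0,"grip":1}]' 55
python3 - <<'E'
from h import *
s=sensors.observe();print((s['eef_pos']@F).round(1),(s['contact_force']@F).round(1),s['width'])
E
```

```text
time: 20.18
eef_pos: [630.6, 206.5, 223.8]
tool_rot: [0.359, 1.564, 0.601]
contact_force: [7.9, 13.3, -23.1]
width: 24.5
[-655.2  214.6  122.9] [ -9.9  -3.5 -25.8] 24.509037380735393
```

```bash
python3 -m pendant '[{"dx":-0.0001,"dy":0.0007,"dz":-0.001,"rx":0,"ry":0,"rz":0,"grip":1},{"dx":-0.0001,"dy":0.0007,"dz":-0.001,"rx":0,"ry":0,"rz":0,"grip":0.06},{"dx":-0.0001,"dy":0.0007,"dz":-0.001,"rx":0,"ry":0,"rz":0,"grip":0.06},{"dx":-0.0001,"dy":0.0007,"dz":-0.001,"rx":0,"ry":0,"rz":0,"grip":0.06},{"dx":-0.0001,"dy":0.0007,"dz":-0.001,"rx":0,"ry":0,"rz":0,"grip":0.06}]' 55
python3 - <<'E'
from h import *
s=sensors.observe();print((s['eef_pos']@F).round(1),(s['contact_force']@F).round(1),s['width'])
E
```

```text
time: 20.8
eef_pos: [631.2, 205.6, 225.1]
tool_rot: [0.359, 1.561, 0.601]
contact_force: [1.1, -0.4, 0.2]
width: 44.2
[-655.6  214.6  124.6] [-1.  -0.4  0.5] 44.19838814776628
```

```bash
python3 -m pendant '[{"dx":0.0009,"dy":-0.0057,"dz":0.0082,"rx":0,"ry":0,"rz":0,"grip":0.06},{"dx":0.0027,"dy":-0.017,"dz":0.0246,"rx":0,"ry":0,"rz":0,"grip":0.06},{"dx":0.0054,"dy":-0.034,"dz":0.0491,"rx":0,"ry":0,"rz":0,"grip":0.06},{"dx":0.009,"dy":-0.0567,"dz":0.082,"rx":0,"ry":0,"rz":0,"grip":0.06},{"dx":0.012,"dy":-0.08,"dz":0.13,"rx":0,"ry":0,"rz":0,"grip":0.06},{"dx":0.012,"dy":-0.1,"dz":0.18,"rx":0,"ry":0,"rz":0,"grip":0.06},{"dx":0.012,"dy":-0.1,"dz":0.18,"rx":0,"ry":0,"rz":0,"grip":0.06}]' 55
python3 - <<'E'
from h import *
s=sensors.observe();print(s['contact_force'])
for c in('top','side'):
    im,d=snap(c,c[0]+'18'); Q=pts(c,d)@F
    m=(Q[...,2]>60)&(Q[...,2]<97)&(np.hypot(Q[...,0]+619,Q[...,1]-214)<60);b=np.median(Q[m][:,2])
    k=(Q[...,2]>b+45)&(Q[...,2]<b+75)&(np.hypot(Q[...,0]+654,Q[...,1]-215)<20);print(c,'knob top',np.median(Q[k][:,2])-b,k.sum())
    k=(np.hypot(Q[...,0]+582,Q[...,1]-214)<7)&(Q[...,2]>b+5)&(Q[...,2]<b+40);print('pin',np.median(Q[k][:,2])-b,k.sum())
cv2.imwrite('pics/s18c.png',cv2.resize(im[100:400,200:520,::-1],None,fx=2,fy=2))
E
```

```text
time: 21.68
eef_pos: [644.0, 102.1, 409.9]
tool_rot: [0.359, 1.555, 0.598]
contact_force: [0.1, 0.8, -1.0]
width: 44.4
[ 0.10577931  0.77340542 -1.02347192]
top knob top 60.59772126183822 168
pin 20.23856122522278 40
side knob top 60.739099461582114 87
pin 19.707531610475925 20
```

View pics/s18c.png

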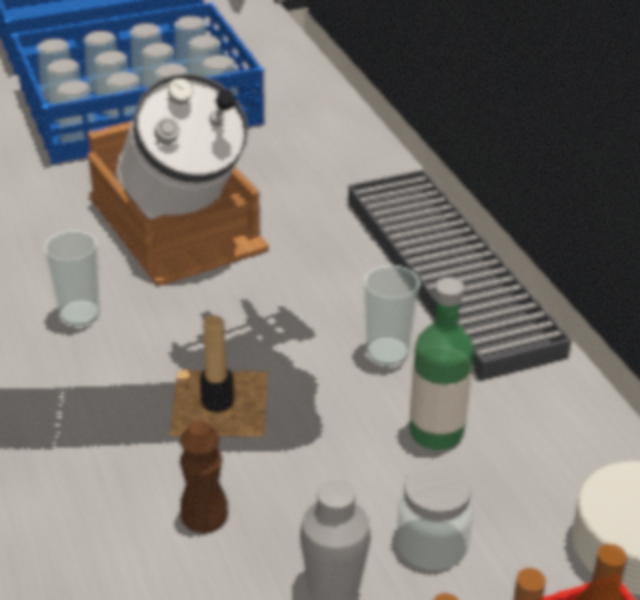

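View pics/t18.png

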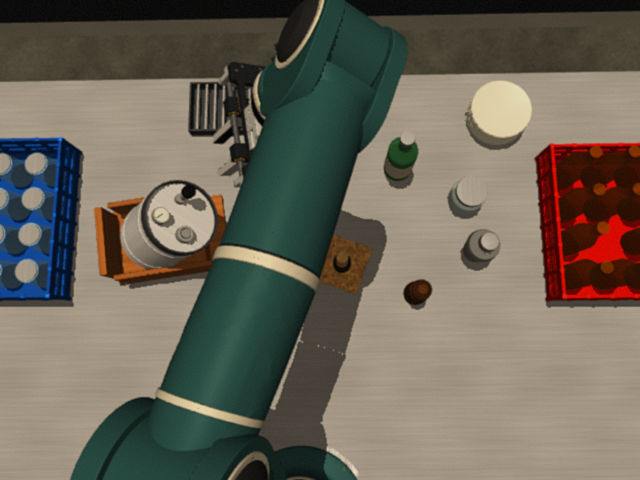

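```bash
python3 -c "
from station import ticket
print(ticket.hand_in())"
```

```text
the job is handed in; nothing more can be done
None
```

The job is done and handed in at 21.7 s of robot time. I drove the pin home with the mallet, stood the mallet on the mat and pulled the knob to its stop. The hand-in reports no verdict.

- **Pin:** I pressed it along its axis with the mallet's face until it resisted at about 42 N. Afterwards its top sat 19.7 to 20.2 mm above the keg's head, where home is 20 mm. The mallet's measured tilt just after the strike was about 0.01 to 0.02 rad off the pin's line.
- **Mallet:** it was let go only after it touched the mat. The last side view shows it upright and free near the middle of the mat.
- **Knob:** I pulled it until its stop resisted at about 26 N. Its top ended 60.7 mm above the head, where 62 mm is fully out. Measured against its starting height, it travelled about 21.5 mm.
- **Rest of the bar:** in the last pictures the other things stand where they were. The gripper is open, clear of everything, and reads no contact.

**Checks that disagreed:**
- The two cameras differed by about 2 mm (up to 6 mm up the slope), so I aligned the mallet and fingers by their offset within each view.
- The gripper read about 24.3 mm on the 26 mm knob. The grip held without slipping, and I did not find the cause.

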